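Charge a grinding jar through the gated hopper

TASK

Charge the grinding jar: tip all six grinding balls out of the white porcelain casserole into the hopper while its gate is shut, and stand the empty casserole upright on the bench again. Then swing the cam lever with the red grip up to its point of highest lift, where the gate is fully raised, and hold it there while the balls run down into the jar; the lever springs back when let go, so finish still holding it there. Leave the other things on the bench where they are.

Things in the scene. Friction and masses are not known exactly. Their poses are not given: they have to be found in the camera images.
- casserole: white porcelain dish with a straight handle, loose, about 170 g, the balls in it at the start. 40 mm high, conical: foot 52 mm, rim 108 mm across; wall 4 mm, inner floor 6 mm up. Origin: centre of its underside; z up. Handle: a bar 12 mm wide, 16 mm tall, its middle 36 mm above the underside, running out along -x from 48 to 114 mm from the centre line
- ball0_center (a point): centre of grinding ball 1 of 6, a smooth, slippery sand-coloured ceramic ball 16 mm across, 13 g, which rolls freely; at the start in the casserole
- ball1_center (a point): centre of grinding ball 2 of 6, a smooth, slippery sand-coloured ceramic ball 16 mm across, 13 g, which rolls freely; at the start in the casserole
- ball2_center (a point): centre of grinding ball 3 of 6, a smooth, slippery sand-coloured ceramic ball 16 mm across, 13 g, which rolls freely; at the start in the casserole
- ball3_center (a point): centre of grinding ball 4 of 6, a smooth, slippery sand-coloured ceramic ball 16 mm across, 13 g, which rolls freely; at the start in the casserole
- ball4_center (a point): centre of grinding ball 5 of 6, a smooth, slippery sand-coloured ceramic ball 16 mm across, 13 g, which rolls freely; at the start in the casserole
- ball5_center (a point): centre of grinding ball 6 of 6, a smooth, slippery sand-coloured ceramic ball 16 mm across, 13 g, which rolls freely; at the start in the casserole
- charger: ball charger, fixed to the bench: base plate 300 x 170 mm, on it a steel hopper with a sloping chute, a brass gate across its low end, a clear spout and the jar under it. Origin: underside of the base plate, below the gate; z up, +x is the way the balls run, from hopper (-x) to jar (+x). In front of the gate a brass yoke reaches 51 mm to each side, 204 mm high (231 with the gate raised)
- hopper_mouth (a point): centre of the hopper's open mouth, 207 mm above the bench. The mouth is a rectangle, 116 mm along the charger's x by 120 mm along its y; below it the two y sides slope in to a chute 54 mm wide, whose floor falls from 163 mm height at the back to 105 mm at the gate
- jar_floor (a point): centre of the inner floor of the steel grinding jar, which is fixed in its seat under the spout. Jar 92 mm across, 78 mm inside, its rim 63 mm above this point; axes as the charger's
- shaft (a point): point on the axis of the cam shaft in the plane in which the lever swings, 180 mm above the bench and 58 mm in front (+x of the charger) of the gate; the shaft runs along the charger's x
- lever_grip (a point): centre of the red grip at the end of the cam lever, 105 mm from the shaft axis: a short round barrel, 30 mm across and 36 mm long, lying parallel to the shaft (along the charger's x) with flat ends
- cam_lever: the cam lever: a round bar 10 mm thick from a hub on the shaft, with the red barrel grip. Its origin lies on the shaft axis at the gate. It turns with the shaft in an upright plane across the charger's x
- camshaft (a joint): angle of cam lever and eccentric, rad. 0: at rest, gate shut, lever pointing to the charger's -y and 30 degrees below level. Grows as the grip swings up towards the charger's +y. Highest lift at 2.09 = lever straight up; beyond it (stop at 2.6) the gate sinks again. A spring (0.12 N m at rest, 0.37 upright: 3 to 4 N at the grip) returns it to 0 when let go
- gate (a joint): lift of the brass gate, m: 0 shut, 0.0270 at the cam's highest lift; moved only by the cam
- tube_rack: red rack, 200 x 60 mm, 85 mm high, holding four capped tubes that reach 120 mm; origin under its centre, long side along its x
- tip_box: stack of yellow pipette-tip trays on a white base, 122 x 86 mm, 89 mm high; origin under its centre
- microtube_rack: low blue rack with rows of small round holes and one white microtube cap, 68 x 226 mm, 34 mm high over the cap; origin under its centre, long side along its y
- spare_jar: second steel grinding jar, shut with a dark knobbed lid, 94 mm across, 96 mm high; origin under its centre
- alcohol_bottle: white bottle with a blue cap, 72 mm across, 170 mm high; origin under its centre
- spatula: thin steel micro-spatula lying flat, a round rod with flat ends, 180 mm long along its x, 11 mm wide; origin under its middle

How it is judged (in metres and radians):
On the way, in this order (a step that is already met when the one before it is completed fails the run):
1. all six balls lie in the hopper with the gate still shut (x of ball0_center in the frame of charger between -0.125 and 0.002 m and y of ball0_center in the frame of charger between -0.065 and 0.065 m and z of ball0_center in the frame of charger between 0.1 and 0.205 m and x of ball1_center in the frame of charger between -0.125 and 0.002 m and y of ball1_center in the frame of charger between -0.065 and 0.065 m and z of ball1_center in the frame of charger between 0.1 and 0.205 m and x of ball2_center in the frame of charger between -0.125 and 0.002 m and y of ball2_center in the frame of charger between -0.065 and 0.065 m and z of ball2_center in the frame of charger between 0.1 and 0.205 m and x of ball3_center in the frame of charger between -0.125 and 0.002 m and y of ball3_center in the frame of charger between -0.065 and 0.065 m and z of ball3_center in the frame of charger between 0.1 and 0.205 m and x of ball4_center in the frame of charger between -0.125 and 0.002 m and y of ball4_center in the frame of charger between -0.065 and 0.065 m and z of ball4_center in the frame of charger between 0.1 and 0.205 m and x of ball5_center in the frame of charger between -0.125 and 0.002 m and y of ball5_center in the frame of charger between -0.065 and 0.065 m and z of ball5_center in the frame of charger between 0.1 and 0.205 m and value of joint gate below 0.004 m), for 0.2 s.
2. the empty casserole stands upright on the bench, let go, with the gate still shut (angle between casserole's own z axis and vertical below 0.08 rad and height (world z) of casserole below 0.006 m and linear speed of casserole below 0.02 m/s and contact force between the fingers and casserole below 0.05 N and value of joint gate below 0.004 m), for 0.2 s.
3. the cam lever is at its highest lift, held by the robot (value of joint gate above 0.026 m and contact force between any of the fingers, the arm and cam_lever above 0.5 N), for 0.2 s.
At the end, for the whole second after the job is handed in: the robot holds the lever (0.5 N or more) at its highest lift, gate within 1 mm of full lift (lever about 0.3 rad either side of upright); all six balls lie in the jar below its rim; the casserole stands upright on the bench (within 0.08 rad), at rest, untouched by the fingers (all of step 3 and horizontal distance between each of ball0_center, ball1_center, ball2_center, ball3_center, ball4_center, ball5_center and jar_floor below 0.042 m and z of ball0_center in the frame of jar_floor between -0.002 and 0.06 m and z of ball1_center in the frame of jar_floor between -0.002 and 0.06 m and z of ball2_center in the frame of jar_floor between -0.002 and 0.06 m and z of ball3_center in the frame of jar_floor between -0.002 and 0.06 m and z of ball4_center in the frame of jar_floor between -0.002 and 0.06 m and z of ball5_center in the frame of jar_floor between -0.002 and 0.06 m and angle between casserole's own z axis and vertical below 0.08 rad and height (world z) of casserole below 0.006 m and linear speed of casserole below 0.02 m/s and contact force between the fingers and casserole below 0.05 N); the arm keeps its last pose, push and grip.
It fails at once if one of the other things on the bench is pushed more than 30 mm or tipped over (distance of any of tube_rack, tip_box, microtube_rack, spare_jar, alcohol_bottle, spatula from where it was at the start of the episode above 0.03 m or angle between any of tube_rack, tip_box, microtube_rack, spare_jar, alcohol_bottle, spatula's own z axis and vertical above 0.3 rad).
It also fails if it takes over 72 s, if anything falls off the work surface, if the arm or the gripper's body presses on something with over 40 N, if the wrist force passes 120 N, or if a joint passes its speed limit or range.

ROBOT

A 6-joint arm with a two-finger parallel gripper is mounted at the origin on the work surface. World frame = base frame: x ahead of the robot, y to its left, z up, the work surface at z = 0. Lengths are in mm, angles in rad, forces in N, time in s.
With the tool pointing down it reaches from about 400 to 925 mm from the base axis. Payload 12.5 kg.
Tool frame: the origin (TCP) lies between the finger pads; the fingertips stand 11 mm ahead of it and the grasp point (between the pads) lies 8 mm behind it; y points along the fingers, x is the direction in which the jaws open and shut, and the axes are right-handed (so a half turn about y gives the same grasp; the last joint's range is limited). The gripper opens to 95 mm and grips with 3 to 60 N. Pads are 20 mm wide; open, the fingers measure 119 mm over their backs; the gripper's body (75 mm by 180 mm) begins 59 mm behind the grasp point.
Start: joints at [1.234, 0.491, 1.559, -0, 1.092, -0.106], TCP at [142.954, 608.449, 225.661] pointing down, gripper open.
Joint ranges: [-3.1, 3.1], [-0.84, 2.19], [0.05, 2.79], [-1.13, 4.28], [0.06, 2.93], [-2.69, 2.69]. Speed limits (rad/s): [2.22, 2.22, 2.79, 3.14, 3.14, 3.14].

INTERFACE

Orientations are given as [roll, pitch, yaw] about the fixed x, y, z axes, in that order (R = Rz(yaw) Ry(pitch) Rx(roll)).
In Python, from cell import env gives the robot as it stands.
- The arm moves only by the tool jog_arm, never from a script. Its argument "series" is a list of rows, each an object of numbers: "dx", "dy", "dz": the shift along the world's x, y, z in m; "rx", "ry", "rz": the turn, a rotation vector about the world's x, y, z in degrees; "gripper": the opening, from 0 (shut) to 1 (fully open). A call has 1 to 12 rows; each row shifts and turns the commanded pose from where the row before left it; what a row does not reach is not made up. A row lasts 1/10 s, in which the tool goes at most 50 mm and 8.59 degrees, less where a joint would pass 70% of its speed; a pose out of reach is approached as far as the arm can. A call is refused whole if a number of a shift passes 0.05 or a number of a turn 8.59, either way. A call with a gripper value outside its range is refused whole. The fingers move at their own pace and stop on an object; the grip force is fixed at half the most. Time passes only in rows, so rows that do not move let the fingers close. It gives the time, the measured TCP pose, the force and the opening at its end, in the units of the state.
- env.state(): the state, without advancing time (a new reading comes with each control period).
- env.read_camera(name): name is "side" or "top" or "wrist"; returns the picture (384x512x3 uint8, red, green, blue); there is no depth.
- env.camera_info(name): a dict with "camera_matrix" (3x3 intrinsics, pixels), "R" (3x3) and "t" (3): a world point X has camera coordinates R X + t; the wrist camera has in their place "mount" (4x4, takes a point from camera to tool coordinates, whose origin is the TCP and whose axes are the tool frame's). Camera axes: x right, y down, z forward; pixel columns grow to the right and rows downward; lengths in mm; the calibration is good to about 2 mm. A picture is of the moment at which its call begins: read the wrist's pose just before it. camera_info takes no time and is no camera call.
- env.job_done(): hands the job in, once; it reports no verdict.
The state is a dict: "t": time; "joints": joint angles; "qvel": joint speeds; "tau": joint torques, N m; "eef_pos": TCP position; "tcp_rot": TCP orientation; "ft_force": force on the tool from outside, world axes, zero at the start; "moment": the same for the moment, N m; "opening": opening from 0.0 (shut) to 1.0 (fully open).
Only numpy, scipy, OpenCV 4.12 (cv2) and the standard library are available. Lean on these libraries where they do the work, as an engineer would, in place of code of your own. Each camera call takes 0.05 s, during which the arm holds its last target.

## Working session

There is one attempt and no reset: what is moved stays moved. The work goes in short steps, Python scripts to look and compute and a tool call to move; the robot and the scene stay as the last step left them, time stands still between calls to the robot, and variables do not carry over. Pictures are saved under pics/ and viewed, and the job is handed in when it is done.

Besides the shell and the picture viewer there is one more tool, called after "Request:" as a command line: name --argument value ..., lists and objects as JSON in quotes. jog_arm: Moves the arm, as the interface text tells. Its arguments: {"type":"object","properties":{"series":{"type":"array"}},"required":["series"]}

```bash
ls; mkdir -p pics
python3 - <<'E'
from cell import env
import cv2
s=env.state(); print(s)
for n in ["side","top","wrist"]:
    im=env.read_camera(n); cv2.imwrite(f"pics/{n}0.png",im[:,:,::-1])
    i=env.camera_info(n); print(n,i)
E
```

```text
pics
{'t': 0.0, 'joints': array([ 1.23441982e+00,  4.91574135e-01,  1.55945036e+00,  2.62757802e-05,
        1.09169680e+00, -1.05579644e-01]), 'qvel': array([ 0.00161973,  0.00091673, -0.00040292,  0.00070891, -0.00061801,
       -0.00068981]), 'tau': array([ 1.79095634e-03, -6.12646222e+01, -2.58187580e+01,  6.93069468e-02,
        4.82361973e-02, -1.07997494e-04]), 'eef_pos': array([142.8538968 , 608.21856747, 225.052372  ]), 'tcp_rot': array([-1.57065421e+00,  1.11990214e-03,  1.33998742e+00]), 'ft_force': array([ 0.45927635, -0.56533785, -0.55678201]), 'moment': array([ 0.013482  , -0.01766067, -0.01324845]), 'opening': 0.9977003073475444}
side {'camera_matrix': array([[436.76457826,   0.        , 257.97234429],
       [  0.        , 436.76457826, 187.71164415],
       [  0.        ,   0.        ,   1.        ]]), 'R': array([[ 0.83628429, -0.54817287,  0.01162302],
       [-0.33562974, -0.52856436, -0.77972585],
       [ 0.43356807,  0.64817145, -0.62601318]]), 't': array([-451.0613153 ,  335.36714135, 1043.57300342])}
top {'camera_matrix': array([[444.24873413,   0.        , 2
[... 157 characters left out ...]
 0.0041593 ],
       [-0.99176205,  0.01890198, -0.12669157],
       [ 0.12658755, -0.00660648, -0.99193344]]), 't': array([  38.15885501,  584.93957248, 1429.95271013])}
wrist {'camera_matrix': array([[304.29205997,   0.        , 256.16351812],
       [  0.        , 304.29205997, 188.22296897],
       [  0.        ,   0.        ,   1.        ]]), 'mount': array([[ 9.99999580e-01, -8.01469274e-04, -4.43877632e-04,
        -3.08215832e-01],
       [ 1.85155727e-04, -2.97698858e-01,  9.54659812e-01,
        -1.57275221e+02],
       [-8.97272370e-04, -9.54659493e-01, -2.97698584e-01,
         8.47775414e+01],
       [ 0.00000000e+00,  0.00000000e+00,  0.00000000e+00,
         1.00000000e+00]])}
```

View pics/side0.png

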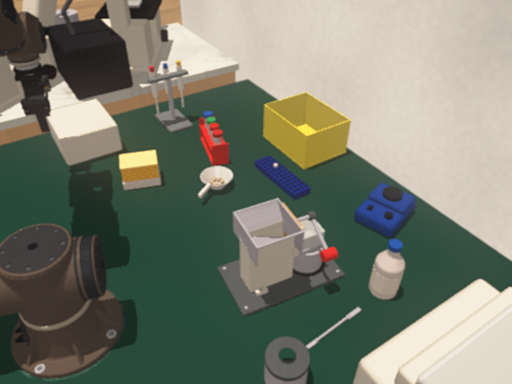

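View pics/top0.png

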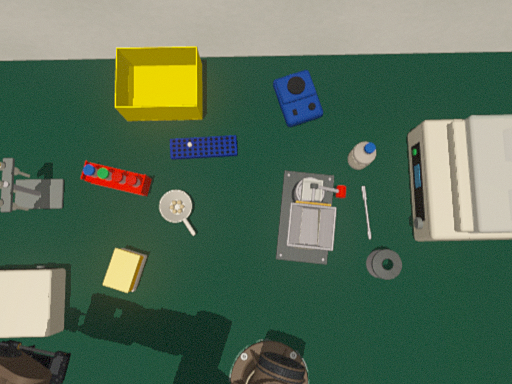

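View pics/wrist0.png

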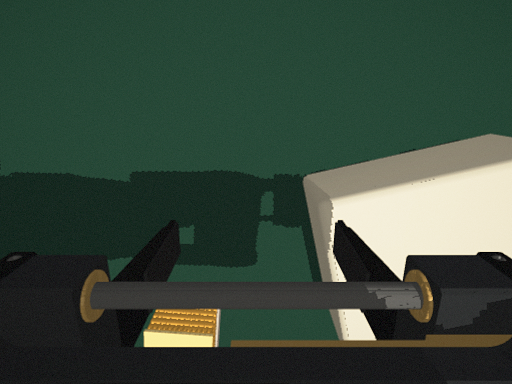

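```bash
cat > h.py <<'E'
from cell import env
import numpy as np, cv2
from scipy.spatial.transform import Rotation as Ro
def grab(n,tag):
    s=env.state(); im=env.read_camera(n); cv2.imwrite(f"pics/{n}_{tag}.png",im[:,:,::-1]); return im,s
def cam(n,s=None):
    i=env.camera_info(n); K=i["camera_matrix"]
    if n!="wrist": return K,np.array(i["R"]),np.array(i["t"])
    T=np.eye(4); T[:3,:3]=Ro.from_euler('xyz',s["tcp_rot"]).as_matrix(); T[:3,3]=s["eef_pos"]
    W=np.linalg.inv(T@i["mount"]); return K,W[:3,:3],W[:3,3]
def ray(n,px,s=None):
    K,R,t=cam(n,s); d=R.T@np.linalg.inv(K)@np.array([px[0],px[1],1.]); return -R.T@t,d/np.linalg.norm(d)
def plane(n,px,z,s=None):
    o,d=ray(n,px,s); return o+d*(z-o[2])/d[2]
def tri(rs):
    A=np.zeros((3,3));b=np.zeros(3)
    for o,d in rs:
        P=np.eye(3)-np.outer(d,d);A+=P;b+=P@o
    X=np.linalg.solve(A,b); return X,[round(float(np.linalg.norm((np.eye(3)-np.outer(d,d))@(X-o))),1) for o,d in rs]
def proj(n,X,s=None):
    K,R,t=cam(n,s); c=K@(R@np.asarray(X,float)+t); return c[:2]/c[2]
E
python3 - <<'E'
import cv2
a=cv2.imread("pics/top0.png"); b=cv2.imread("pics/side0.png")
cv2.imwrite("pics/top0z.png",cv2.resize(a[140:280,150:410],None,fx=3,fy=3,interpolation=cv2.INTER_CUBIC))
cv2.imwrite("pics/side0z.png",cv2.resize(b[150:350,180:420],None,fx=3,fy=3,interpolation=cv2.INTER_CUBIC))
E
```

```text
(no output)
```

View pics/top0z.png

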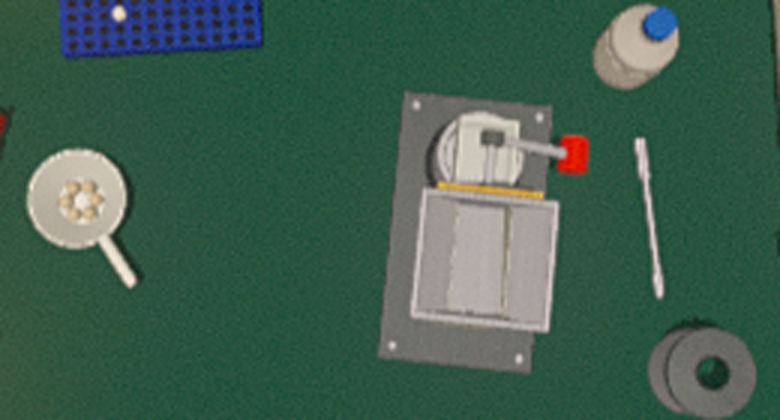

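View pics/side0z.png

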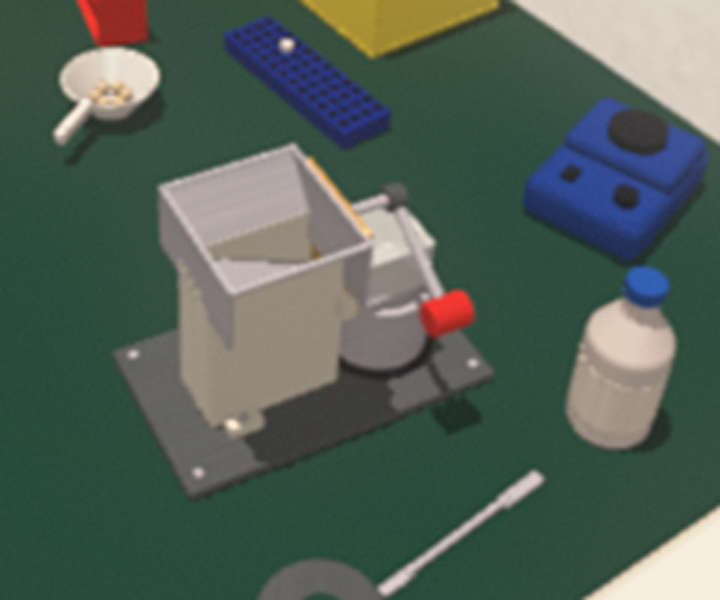

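Run:
```python
from h import *
T=lambda x,y:(150+x/3-.33,140+y/3-.33); S=lambda x,y:(180+x/3-.33,150+y/3-.33)
print("mouth")
m=[]
for a,b in [((424,187),(296,148)),((558,202),(371,243)),((549,330),(233,293)),((412,317),(160,187))]:
    X,e=tri([ray("top",T(*a)),ray("side",S(*b))]); m.append(X); print(X.round(1),e)
m=np.array(m); c=m.mean(0); d=(m[0]+m[1]-m[2]-m[3]); print(c,"yaw",np.degrees(np.arctan2(d[1],d[0])), [np.linalg.norm(m[i]-m[(i+1)%4]).round(1) for i in range(4)])
print("bolts z~8:")
for p in [(416,104),(539,117),(391,345),(518,358)]: print(plane("top",T(*p),8).round(1))
P=lambda p:plane("top",T(*p),8)
for a,b in [((391,345),(416,104)),((518,358),(539,117))]:
    d=P(b)-P(a); print("yaw",np.degrees(np.arctan2(d[1],d[0])),np.linalg.norm(d))
# grip
r=[]
for n in ["top","side"]:
    im=cv2.imread(f"pics/{n}0.png").astype(int); mk=((im[:,:,2]>150)&(im[:,:,1]<70)&(im[:,:,0]<70)).astype(np.uint8)
    _,l,st,ce=cv2.connectedComponentsWithStats(mk)
    for k in range(1,len(st)):
        if st[k][4]>40: print(n,st[k],ce[k])
    hsel=[k for k in range(1,len(st)) if st[k][4]>40 and ce[k][0]>300]
    r.append(ray(n,ce[hsel[0]]))
print("grip",tri(r))
# casserole
for n,roi in [("top",(155,185,205,245)),("side",(190,155,245,205))]:
    im=cv2.imread(f"pics/{n}0.png"); hsv=cv2.cvtColor(im,cv2.COLOR_BGR2HSV)
    x0,y0,x1,y1=roi
    mk=np.zeros(im.shape[:2],np.uint8); mk[y0:y1,x0:x1]=((hsv[y0:y1,x0:x1,2]>110)&(hsv[y0:y1,x0:x1,1]<90))*255
    if n=="side": mk[155:167,225:]*=1
    cv2.imwrite(f"pics/m_{n}.png",cv2.resize(mk[y0:y1,x0:x1],None,fx=6,fy=6,interpolation=0))
```

```text
mouth
[550.4 -72.7 205.8] [0.1, 0.1]
[ 531.8 -201.   210. ] [1.1, 1.1]
[ 410.6 -188.   211.3] [0.8, 0.8]
[425.5 -57.4 210.2] [0.8, 0.8]
[ 479.55660883 -129.76647163  209.3106383 ] yaw -6.554691543402593 [np.float64(129.7), np.float64(121.9), np.float64(131.4), np.float64(126.0)]
bolts z~8:
[668.1 -83.1   8. ]
[ 650.6 -221.7    8. ]
[398.4 -47.8   8. ]
[ 381.4 -187.6    8. ]
yaw -7.474458446629802 272.01403883705564
yaw -7.219079211879588 271.3131134161894
top [ 84 163  62  32 784] [118.43494898 179.89285714]
top [336 185  10  13 102] [341.         191.14705882]
side [199 123  29  41 286] [208.46503497 142.47552448]
side [210 123  12  12  94] [215.5        128.87234043]
side [321 247  17  14 159] [329.06918239 253.33962264]
grip (array([ 590.37312755, -235.26134372,  130.04906863]), [0.3, 0.3])
```

View pics/m_top.png

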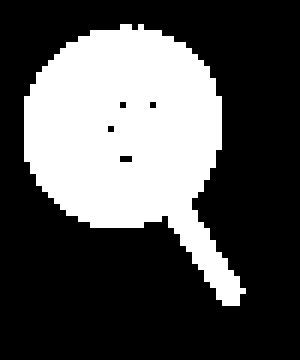

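View pics/m_side.png

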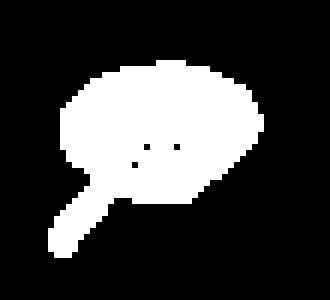

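Run:
```python
from h import *
for z in (36,40,44):
    c=plane("top",(155+123/6-.5,185+128/6-.5),z); e=plane("top",(155+233/6-.5,185+298/6-.5),z)
    d=e-c; print(z,c.round(1),e.round(1),np.linalg.norm(d).round(1),np.degrees(np.arctan2(d[1],d[0])).round(1))
# height check handle end
print(tri([ray("top",(155+233/6-.5,185+298/6-.5)),ray("side",(190+60/6-.5,155+247/6-.5))]))
```

```text
36 [564.8 295.6  36. ] [470.4 235.4  36. ] 111.9 -147.5
40 [564.3 294.9  40. ] [470.2 234.9  40. ] 111.6 -147.5
44 [563.9 294.2  44. ] [470.1 234.3  44. ] 111.3 -147.5
(array([471.28366184, 235.09189771,  35.60152826]), [0.9, 0.9])
```

Request:
jog_arm --series '[{"dx": 0.03,"dy": -0.034,"dz": -0.005,"rz": 5,"gripper": 1},{"dx": 0.03,"dy": -0.034,"dz": -0.005,"rz": 5},{"dx": 0.03,"dy": -0.034,"dz": -0.005,"rz": 5},{"dx": 0.03,"dy": -0.034,"dz": -0.005,"rz": 5},{"dx": 0.03,"dy": -0.034,"dz": -0.005,"rz": 5},{"dx": 0.03,"dy": -0.034,"dz": -0.005,"rz": 5},{"dx": 0.03,"dy": -0.034,"dz": -0.005,"rz": 5},{"dx": 0.03,"dy": -0.034,"dz": -0.005,"rz": 5},{"dx": 0.03,"dy": -0.034,"dz": -0.005,"rz": 5.7},{"dx": 0.03,"dy": -0.034,"dz": -0.005,"rx": 4.5,"ry": -7.0},{"dx": 0.03,"dy": -0.031,"rx": 4.5,"ry": -7.0},{"rx": 4.5,"ry": -7.0}]'

```text
$.series[0]: bad value
```

Run:
```python
from h import *
im,s=grab("wrist","1"); print(s["t"],s["eef_pos"],s["joints"],Ro.from_euler('xyz',s["tcp_rot"]).as_matrix().round(3))
K=1
for X in [(564,295,40),(471,235,40),(498,253,36)]: print(proj("wrist",X,s))
```

```text
0.15 [142.88327376 608.26875241 225.19344435] [ 1.23441107e+00  4.91419830e-01  1.55931912e+00  1.54010856e-06
  1.09170941e+00 -1.05575283e-01] [[ 0.229 -0.    -0.973]
 [ 0.973 -0.001  0.229]
 [-0.001 -1.     0.   ]]
[128.75479012 457.60556656]
[ 71.32001107 423.42356358]
[ 90.22456504 430.93357447]
```

View pics/wrist_1.png

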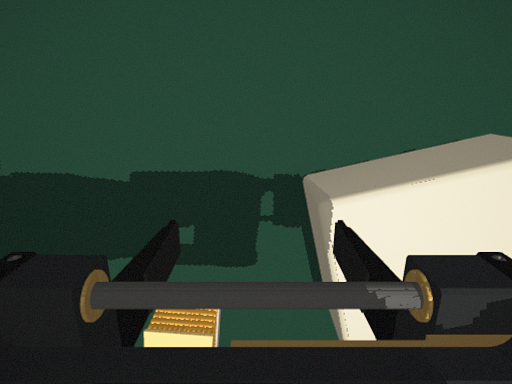

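Request:
jog_arm --series '[{"dx": 0.03,"dy": -0.034,"dz": -0.005,"rx": 0,"ry": 0,"rz": 5,"gripper": 1},{"dx": 0.03,"dy": -0.034,"dz": -0.005,"rx": 0,"ry": 0,"rz": 5,"gripper": 1},{"dx": 0.03,"dy": -0.034,"dz": -0.005,"rx": 0,"ry": 0,"rz": 5,"gripper": 1},{"dx": 0.03,"dy": -0.034,"dz": -0.005,"rx": 0,"ry": 0,"rz": 5,"gripper": 1},{"dx": 0.03,"dy": -0.034,"dz": -0.005,"rx": 0,"ry": 0,"rz": 5,"gripper": 1},{"dx": 0.03,"dy": -0.034,"dz": -0.005,"rx": 0,"ry": 0,"rz": 5,"gripper": 1},{"dx": 0.03,"dy": -0.034,"dz": -0.005,"rx": 0,"ry": 0,"rz": 5,"gripper": 1},{"dx": 0.03,"dy": -0.034,"dz": -0.005,"rx": 0,"ry": 0,"rz": 5,"gripper": 1},{"dx": 0.03,"dy": -0.034,"dz": -0.005,"rx": 0,"ry": 0,"rz": 5.7,"gripper": 1},{"dx": 0.03,"dy": -0.034,"dz": -0.005,"rx": 4.5,"ry": -7.0,"rz": 0,"gripper": 1},{"dx": 0.03,"dy": -0.031,"dz": 0,"rx": 4.5,"ry": -7.0,"rz": 0,"gripper": 1},{"dx": 0,"dy": 0,"dz": 0,"rx": 4.5,"ry": -7.0,"rz": 0,"gripper": 1}]'

```text
t: 1.4
eef_pos: [475.7, 235.6, 175.9]
tcp_rot: [-1.99, -0.004, 2.136]
ft_force: [0.7, 2.4, 0.3]
opening: 1.002
```

Run:
```python
from h import *
im,s=grab("wrist","2"); print(s["t"],s["eef_pos"],s["joints"],Ro.from_euler('xyz',s["tcp_rot"]).as_matrix().round(3))
for X in [(564,295,40),(471,235,40),(498,253,36)]: print(proj("wrist",X,s))
```

```text
1.4 [475.69236042 235.55131827 175.9280701 ] [ 0.27589714  0.32014813  2.11032775  0.37778942  0.32976497 -2.1942431 ] [[-0.536  0.342 -0.772]
 [ 0.844  0.221 -0.488]
 [ 0.004 -0.913 -0.407]]
[258.56460661 210.01904631]
[258.16922417 123.93897964]
[258.76512042 151.23114758]
```

View pics/wrist_2.png

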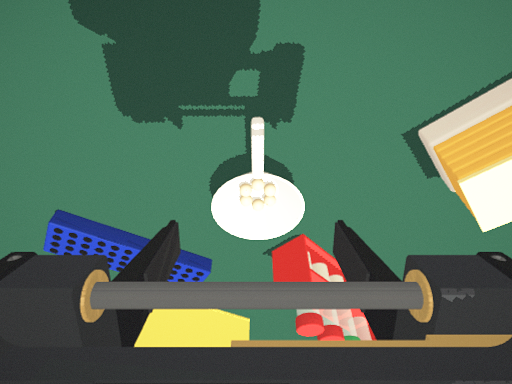

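Request:
jog_arm --series '[{"dx": -0.0015,"dy": 0.0005,"dz": -0.0375,"rx": 0,"ry": 0,"rz": 0,"gripper": 1},{"dx": -0.0015,"dy": 0.0005,"dz": -0.0375,"rx": 0,"ry": 0,"rz": 0,"gripper": 1},{"dx": 0,"dy": 0,"dz": 0,"rx": 0,"ry": 0,"rz": 0,"gripper": 1}]'

```text
t: 1.75
eef_pos: [469.5, 242.6, 111.7]
tcp_rot: [-1.982, -0.015, 2.145]
ft_force: [-0.5, 0.5, 0.1]
opening: 1.002
```

Run:
```python
from h import *
im,s=grab("wrist","3"); print(s["t"],s["eef_pos"],s["joints"],Ro.from_euler('xyz',s["tcp_rot"]).as_matrix().round(3))
for X in [(564,295,40),(471,235,40),(498,253,36)]: print(proj("wrist",X,s))
```

```text
1.75 [469.45674029 242.58746197 111.68279274] [ 0.28900823  0.4404801   2.17274334  0.75216959  0.18526172 -2.57132826] [[-0.543  0.328 -0.773]
 [ 0.839  0.229 -0.493]
 [ 0.015 -0.917 -0.399]]
[247.9767223  258.71309005]
[245.4393537  169.44993525]
[246.96847755 197.67550427]
```

View pics/wrist_3.png

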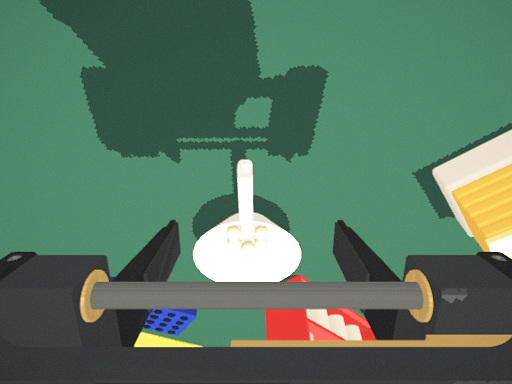

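Request:
jog_arm --series '[{"dx": 0,"dy": 0,"dz": 0,"rx": -4.0,"ry": 6.3,"rz": 0,"gripper": 1},{"dx": 0,"dy": 0,"dz": 0,"rx": -4.0,"ry": 6.3,"rz": 0,"gripper": 1},{"dx": 0,"dy": 0,"dz": 0,"rx": 0,"ry": 0,"rz": 0,"gripper": 1},{"dx": 0,"dy": 0,"dz": 0,"rx": 0,"ry": 0,"rz": 0,"gripper": 1}]'

```text
t: 2.2
eef_pos: [469.3, 250.8, 114.8]
tcp_rot: [-1.856, -0.041, 2.157]
ft_force: [0.3, 0.2, 0.2]
opening: 1.0
```

```bash
cat > st.py <<'E'
from h import *
s=env.state(); print(s["t"],s["eef_pos"].round(1),s["joints"].round(3),s["ft_force"].round(2)); print(Ro.from_euler('xyz',s["tcp_rot"]).as_matrix().round(3))
E
python3 st.py
```

```text
2.2 [469.3 250.8 114.8] [ 0.31   0.448  2.08   0.327  0.367 -2.133] [0.33 0.18 0.21]
[[-0.553  0.213 -0.806]
 [ 0.832  0.189 -0.521]
 [ 0.041 -0.959 -0.281]]
```

```bash
cat >> h.py <<'E'
def Rt(yawdeg,tilt):
    # tool z along horizontal dir yaw+90 when tilt=0; tilt>0: approach leans opposite tool z (outward)
    return Ro.from_euler('z',yawdeg,degrees=True)*Ro.from_euler('x',-90-tilt,degrees=True)
def delta(pos,R):
    s=env.state(); C=Ro.from_euler('xyz',s["tcp_rot"])
    return (np.array(pos)-s["eef_pos"]).round(1), (R*C.inv()).as_rotvec(degrees=True).round(1)
E
python3 - <<'E'
from h import *
R=Rt(122.5,10); print(R.as_matrix().round(3)); print(delta((490,248,87),R))
E
```

```text
[[-0.537  0.146 -0.831]
 [ 0.843  0.093 -0.529]
 [ 0.    -0.985 -0.174]]
(array([ 20.7,  -2.8, -27.8]), array([-5.5,  4. , -1. ]))
```

Request:
jog_arm --series '[{"dx": 0.0205,"dy": -0.003,"dz": -0.014,"rx": -5.5,"ry": 4.0,"rz": -1,"gripper": 1},{"dx": 0,"dy": 0,"dz": -0.014,"rx": 0,"ry": 0,"rz": 0,"gripper": 1},{"dx": 0,"dy": 0,"dz": 0,"rx": 0,"ry": 0,"rz": 0,"gripper": 1}]'

```text
t: 2.5
eef_pos: [485.8, 248.5, 86.4]
tcp_rot: [-1.755, -0.009, 2.141]
ft_force: [0.2, -0.3, -0.4]
opening: 0.998
```

```bash
python3 st.py;  python3 - <<'E'
from h import *
R=Rt(122.5,10);  print(delta((499.2,253.7,28),R))
im,s=grab("wrist","4")
for X in [(564,295,40),(471,235,40),(498,253,36)]: print(proj("wrist",X,s))
E
```

```text
2.5 [485.8 248.5  86.4] [ 0.326  0.525  2.007  0.126  0.435 -1.923] [ 0.24 -0.29 -0.44]
[[-0.539  0.149 -0.829]
 [ 0.842  0.107 -0.529]
 [ 0.009 -0.983 -0.183]]
(array([ 13.4,   5.2, -58.4]), array([-0.7,  0.2, -0.1]))
[252.47283882 297.84260147]
[250.88187744 181.63720147]
[252.10660258 218.26464205]
```

View pics/wrist_4.png

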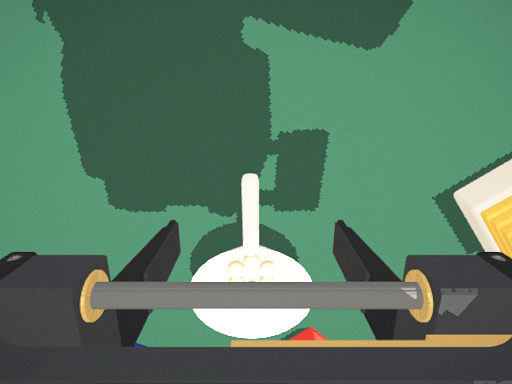

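Request:
jog_arm --series '[{"dx": 0.004,"dy": 0.002,"dz": -0.02,"rx": -0.7,"ry": 0.2,"rz": 0,"gripper": 1},{"dx": 0.005,"dy": 0.002,"dz": -0.02,"rx": 0,"ry": 0,"rz": 0,"gripper": 1},{"dx": 0.0045,"dy": 0.001,"dz": -0.018,"rx": 0,"ry": 0,"rz": 0,"gripper": 1},{"dx": 0,"dy": 0,"dz": 0,"rx": 0,"ry": 0,"rz": 0,"gripper": 1}]'

```text
t: 2.95
eef_pos: [499.3, 253.1, 28.4]
tcp_rot: [-1.745, -0.001, 2.14]
ft_force: [-0.2, -0.5, 0.9]
opening: 1.002
```

```bash
python3 st.py;  python3 - <<'E'
from h import *
R=Rt(122.5,10);  print(delta((499.2,253.7,28),R))
im,s=grab("wrist","5")
for X in [(564,295,40),(471,235,40),(498,253,36)]: print(proj("wrist",X,s))
E
```

```text
2.95 [499.3 253.1  28.4] [ 0.332  0.642  1.999  0.126  0.334 -1.924] [-0.21 -0.5   0.88]
[[-0.539  0.146 -0.83 ]
 [ 0.842  0.094 -0.53 ]
 [ 0.001 -0.985 -0.173]]
(array([-0.1,  0.6, -0.4]), array([-0. , -0. , -0.1]))
[257.22845818 352.5284573 ]
[256.47494787 208.4760293 ]
[257.60974162 255.06602379]
```

View pics/wrist_5.png

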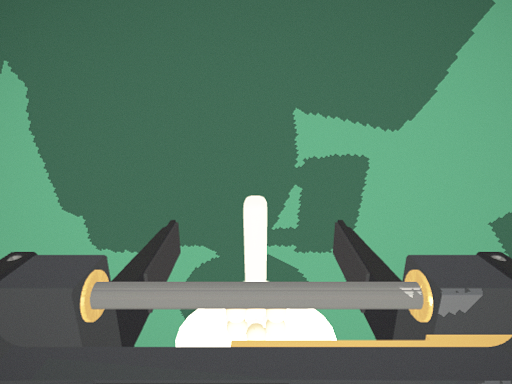

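Request:
jog_arm --series '[{"dx": 0,"dy": 0,"dz": 0,"rx": 0,"ry": 0,"rz": 0,"gripper": 0},{"dx": 0,"dy": 0,"dz": 0,"rx": 0,"ry": 0,"rz": 0,"gripper": 0},{"dx": 0,"dy": 0,"dz": 0,"rx": 0,"ry": 0,"rz": 0,"gripper": 0},{"dx": 0,"dy": 0,"dz": 0,"rx": 0,"ry": 0,"rz": 0,"gripper": 0},{"dx": 0,"dy": 0,"dz": 0,"rx": 0,"ry": 0,"rz": 0,"gripper": 0},{"dx": 0,"dy": 0,"dz": 0,"rx": 0,"ry": 0,"rz": 0,"gripper": 0},{"dx": 0,"dy": 0,"dz": 0,"rx": 0,"ry": 0,"rz": 0,"gripper": 0},{"dx": 0,"dy": 0,"dz": 0,"rx": 0,"ry": 0,"rz": 0,"gripper": 0}]'

```text
t: 3.8
eef_pos: [500.1, 253.4, 29.3]
tcp_rot: [-1.746, 0.0, 2.14]
ft_force: [-0.1, -0.4, -0.1]
opening: 0.385
```

```bash
python3 st.py
```

```text
3.8 [500.1 253.4  29.3] [ 0.332  0.641  1.998  0.124  0.334 -1.921] [-0.07 -0.44 -0.09]
[[-0.539  0.147 -0.829]
 [ 0.842  0.094 -0.531]
 [-0.    -0.985 -0.175]]
```

Fingers are slow; keep closing.

Request:
jog_arm --series '[{"dx": 0,"dy": 0,"dz": 0,"rx": 0,"ry": 0,"rz": 0,"gripper": 0},{"dx": 0,"dy": 0,"dz": 0,"rx": 0,"ry": 0,"rz": 0,"gripper": 0},{"dx": 0,"dy": 0,"dz": 0,"rx": 0,"ry": 0,"rz": 0,"gripper": 0},{"dx": 0,"dy": 0,"dz": 0,"rx": 0,"ry": 0,"rz": 0,"gripper": 0},{"dx": 0,"dy": 0,"dz": 0,"rx": 0,"ry": 0,"rz": 0,"gripper": 0},{"dx": 0,"dy": 0,"dz": 0,"rx": 0,"ry": 0,"rz": 0,"gripper": 0}]'

```text
t: 4.4
eef_pos: [500.1, 253.4, 29.4]
tcp_rot: [-1.746, 0.0, 2.14]
ft_force: [0.2, -0.2, -0.1]
opening: 0.12
```

Request:
jog_arm --series '[{"dx": 0,"dy": 0,"dz": 0.01,"rx": 0,"ry": 0,"rz": 0,"gripper": 0},{"dx": 0,"dy": 0,"dz": 0.02,"rx": 0,"ry": 0,"rz": 0,"gripper": 0},{"dx": 0,"dy": 0,"dz": 0.02,"rx": 0,"ry": 0,"rz": 0,"gripper": 0},{"dx": 0,"dy": 0,"dz": 0.02,"rx": 0,"ry": 0,"rz": 0,"gripper": 0},{"dx": 0,"dy": 0,"dz": 0,"rx": 0,"ry": 0,"rz": 0,"gripper": 0}]'

```text
t: 4.9
eef_pos: [501.0, 253.7, 102.0]
tcp_rot: [-1.75, 0.001, 2.14]
ft_force: [0.2, 0.2, -2.8]
opening: 0.123
```

```bash
python3 st.py;  python3 - <<'E'
from h import *
im,s=grab("wrist","6"); im,s=grab("side","6")
cv2.imwrite("pics/side_6z.png",cv2.resize(im[60:260,120:380,::-1],None,fx=3,fy=3))
E
```

```text
4.9 [501.  253.7 102. ] [ 0.332  0.515  1.955  0.085  0.498 -1.879] [ 0.15  0.24 -2.84]
[[-0.539  0.151 -0.829]
 [ 0.842  0.095 -0.53 ]
 [-0.001 -0.984 -0.179]]
```

View pics/wrist_6.png

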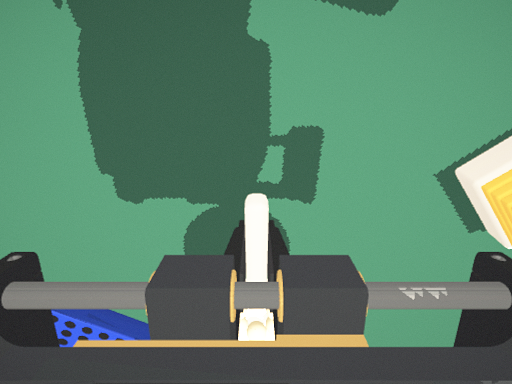

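View pics/side_6z.png

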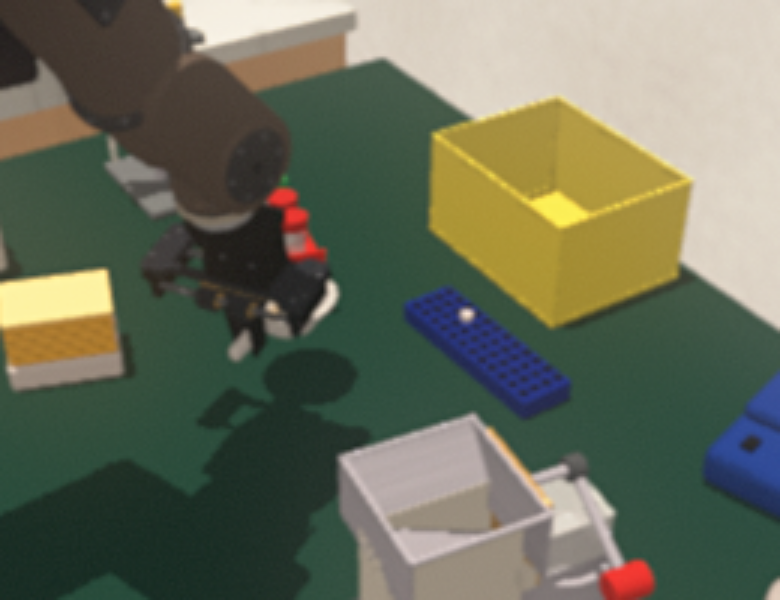

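Request:
jog_arm --series '[{"dx": 0,"dy": 0,"dz": 0.015,"rx": 0,"ry": 0,"rz": 0,"gripper": 0},{"dx": -0.005,"dy": 0,"dz": 0.025,"rx": 0,"ry": 0,"rz": 0,"gripper": 0},{"dx": -0.01,"dy": -0.01,"dz": 0.025,"rx": 0,"ry": 0,"rz": -2,"gripper": 0},{"dx": -0.01,"dy": -0.02,"dz": 0.025,"rx": 0,"ry": 0,"rz": -3,"gripper": 0},{"dx": -0.01,"dy": -0.025,"dz": 0.025,"rx": 0,"ry": 0,"rz": -3,"gripper": 0},{"dx": -0.01,"dy": -0.03,"dz": 0.025,"rx": 0,"ry": 0,"rz": -3,"gripper": 0},{"dx": -0.01,"dy": -0.03,"dz": 0.02,"rx": 0,"ry": 0,"rz": -3,"gripper": 0},{"dx": -0.01,"dy": -0.03,"dz": 0.015,"rx": 0,"ry": 0,"rz": -3,"gripper": 0},{"dx": -0.006,"dy": -0.03,"dz": 0.008,"rx": 0,"ry": 0,"rz": -3,"gripper": 0},{"dx": 0,"dy": -0.03,"dz": 0,"rx": 0,"ry": 0,"rz": -3,"gripper": 0},{"dx": 0,"dy": -0.03,"dz": 0,"rx": 0,"ry": 0,"rz": -3,"gripper": 0},{"dx": 0,"dy": -0.03,"dz": 0,"rx": 0,"ry": 0,"rz": -3,"gripper": 0}]'

```text
t: 6.2
eef_pos: [428.6, -12.7, 281.4]
tcp_rot: [-1.745, -0.0, 1.632]
ft_force: [0.3, -0.5, -2.4]
opening: 0.124
```

Request:
jog_arm --series '[{"dx": 0,"dy": -0.03,"dz": 0,"rx": 0,"ry": 0,"rz": -3,"gripper": 0},{"dx": 0,"dy": -0.03,"dz": 0,"rx": 0,"ry": 0,"rz": -3,"gripper": 0},{"dx": 0,"dy": -0.025,"dz": 0,"rx": 0,"ry": 0,"rz": -2,"gripper": 0},{"dx": 0,"dy": -0.018,"dz": 0,"rx": 0,"ry": 0,"rz": 0,"gripper": 0},{"dx": 0,"dy": -0.009,"dz": 0,"rx": 0,"ry": 0,"rz": 0,"gripper": 0},{"dx": 0,"dy": 0,"dz": 0,"rx": 0,"ry": 0,"rz": 0,"gripper": 0}]'

```text
t: 6.8
eef_pos: [429.0, -124.1, 281.5]
tcp_rot: [-1.745, -0.0, 1.493]
ft_force: [-0.4, -0.2, -1.8]
opening: 0.123
```

```bash
python3 st.py;  python3 - <<'E'
from h import *
im,s=grab("side","7")
cv2.imwrite("pics/side_7z.png",cv2.resize(im[60:320,140:400,::-1],None,fx=2.3,fy=2.3))
im,s=grab("top","7")
cv2.imwrite("pics/top_7z.png",cv2.resize(im[140:340,200:410,::-1],None,fx=3,fy=3))
R=Rt(82.7,10);  print(delta((430,-123,285),R))
E
```

```text
6.8 [ 429.  -124.1  281.5] [-0.469  0.106  1.986  0.085  0.891 -2.01 ] [-0.39 -0.21 -1.85]
[[ 0.078  0.173 -0.982]
 [ 0.997 -0.013  0.077]
 [ 0.    -0.985 -0.173]]
(array([1. , 0.1, 3.1]), array([-0. ,  0. , -2.9]))
```

View pics/top_7z.png

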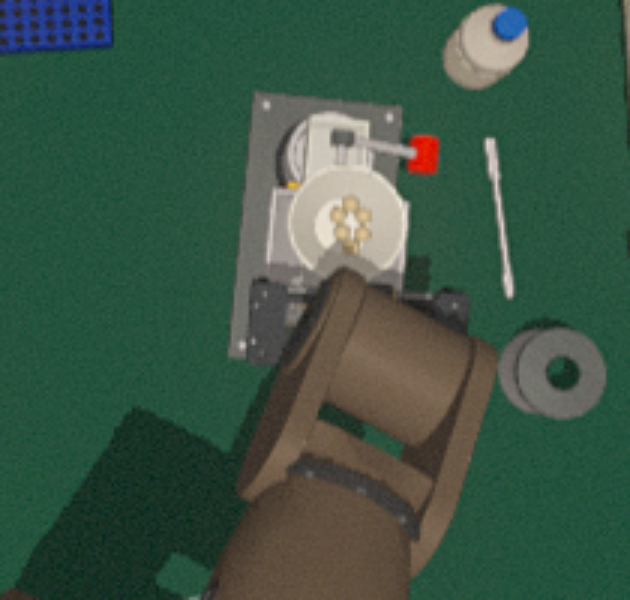

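View pics/side_7z.png

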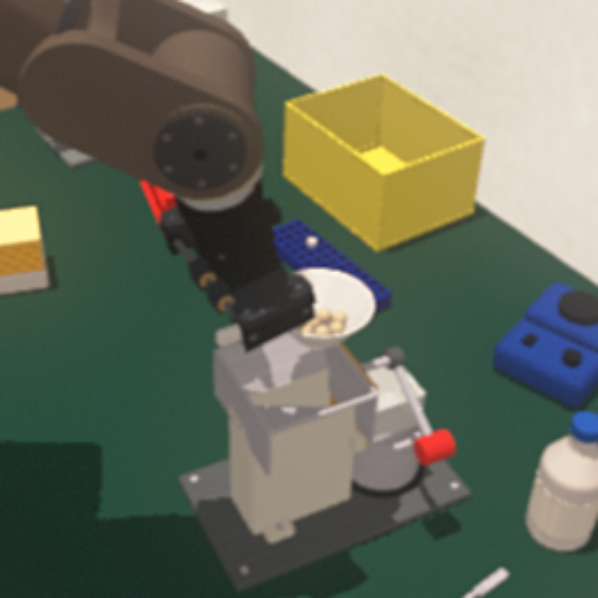

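Request:
jog_arm --series '[{"dx": 0,"dy": 0,"dz": 0.003,"rx": 0,"ry": 0,"rz": -2.9,"gripper": 0},{"dx": -0.0065,"dy": 0.001,"dz": 0.003,"rx": 0.5,"ry": 3.97,"rz": 0,"gripper": 0},{"dx": -0.0065,"dy": 0.001,"dz": 0.003,"rx": 0.5,"ry": 3.97,"rz": 0,"gripper": 0},{"dx": -0.0065,"dy": 0.001,"dz": 0.003,"rx": 0.5,"ry": 3.97,"rz": 0,"gripper": 0},{"dx": -0.0065,"dy": 0.001,"dz": 0.003,"rx": 0.5,"ry": 3.97,"rz": 0,"gripper": 0},{"dx": -0.0065,"dy": 0.001,"dz": 0.003,"rx": 0.5,"ry": 3.97,"rz": 0,"gripper": 0},{"dx": -0.0065,"dy": 0.001,"dz": 0.003,"rx": 0.5,"ry": 3.97,"rz": 0,"gripper": 0},{"dx": -0.0065,"dy": 0.001,"dz": 0.003,"rx": 0.5,"ry": 3.97,"rz": 0,"gripper": 0},{"dx": -0.0065,"dy": 0.001,"dz": 0.003,"rx": 0.5,"ry": 3.97,"rz": 0,"gripper": 0},{"dx": -0.0065,"dy": 0.001,"dz": 0.003,"rx": 0.5,"ry": 3.97,"rz": 0,"gripper": 0},{"dx": 0,"dy": 0,"dz": 0,"rx": 0,"ry": 0,"rz": 0,"gripper": 0}]'

```text
t: 8.0
eef_pos: [371.0, -113.8, 311.9]
tcp_rot: [-1.116, 0.002, 1.446]
ft_force: [0.2, 0.1, -2.6]
opening: 0.122
```

```bash
python3 st.py;  python3 - <<'E'
from h import *
im,s=grab("side","8")
cv2.imwrite("pics/side_8z.png",cv2.resize(im[60:320,140:400,::-1],None,fx=2.3,fy=2.3))
im,s=grab("top","8")
cv2.imwrite("pics/top_8z.png",cv2.resize(im[140:340,200:410,::-1],None,fx=3,fy=3))
R=Rt(82.7,-30);  print(delta((363.5,-115,315.5),R))
E
```

```text
8.0 [ 371.  -113.8  311.9] [-0.39   0.252  1.772 -0.116  1.558 -1.807] [ 0.19  0.07 -2.57]
[[ 0.125 -0.436 -0.891]
 [ 0.992  0.053  0.113]
 [-0.002 -0.899  0.439]]
(array([-7.5, -1. ,  3.4]), array([ 0.6,  4.1, -0.1]))
```

View pics/top_8z.png

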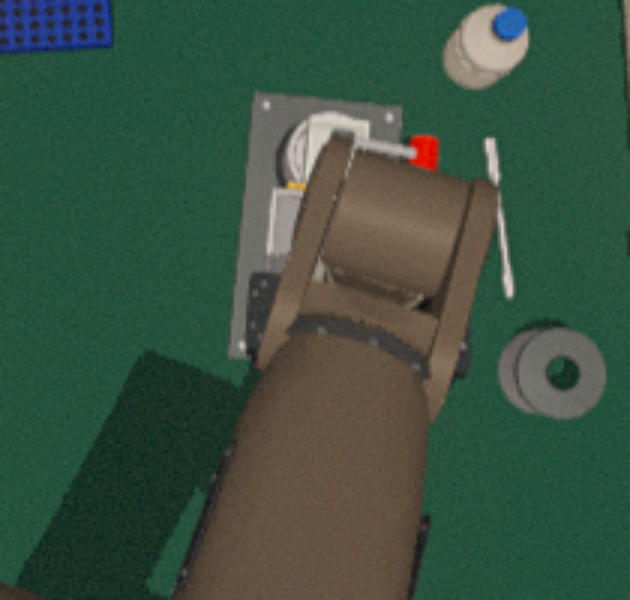

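View pics/side_8z.png

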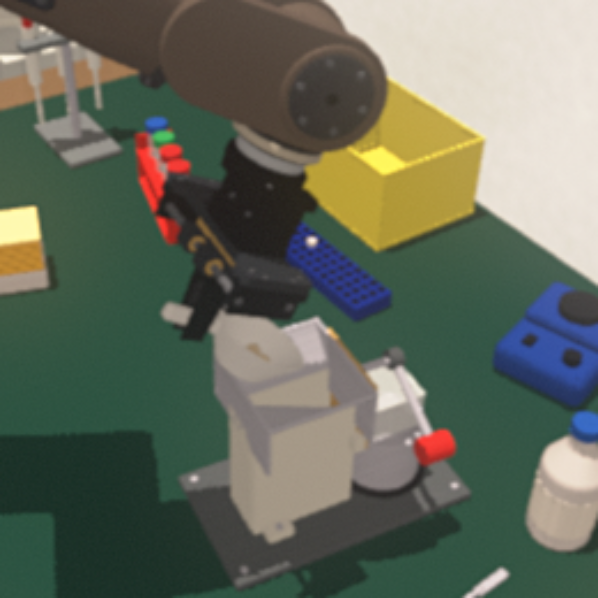

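Request:
jog_arm --series '[{"dx": 0.0017,"dy": -0.0005,"dz": 0.0021,"rx": 0.27,"ry": 2.08,"rz": 0,"gripper": 0},{"dx": 0.0017,"dy": -0.0005,"dz": 0.0021,"rx": 0.27,"ry": 2.08,"rz": 0,"gripper": 0},{"dx": 0.0017,"dy": -0.0005,"dz": 0.0021,"rx": 0.27,"ry": 2.08,"rz": 0,"gripper": 0},{"dx": 0.0017,"dy": -0.0005,"dz": 0.0021,"rx": 0.27,"ry": 2.08,"rz": 0,"gripper": 0},{"dx": 0.0017,"dy": -0.0005,"dz": 0.0021,"rx": 0.27,"ry": 2.08,"rz": 0,"gripper": 0},{"dx": 0.0017,"dy": -0.0005,"dz": 0.0021,"rx": 0.27,"ry": 2.08,"rz": 0,"gripper": 0},{"dx": 0.0017,"dy": -0.0005,"dz": 0.0021,"rx": 0.27,"ry": 2.08,"rz": 0,"gripper": 0},{"dx": 0.0017,"dy": -0.0005,"dz": 0.0021,"rx": 0.27,"ry": 2.08,"rz": 0,"gripper": 0},{"dx": 0.0017,"dy": -0.0005,"dz": 0.0021,"rx": 0.27,"ry": 2.08,"rz": 0,"gripper": 0},{"dx": 0,"dy": 0,"dz": 0,"rx": 0,"ry": 0,"rz": 0,"gripper": 0},{"dx": 0,"dy": 0,"dz": 0,"rx": 0,"ry": 0,"rz": 0,"gripper": 0}]'

```text
t: 9.2
eef_pos: [386.0, -118.9, 331.1]
tcp_rot: [-0.791, 0.001, 1.445]
ft_force: [-0.0, 0.5, -1.6]
opening: 0.127
```

```bash
python3 st.py;  python3 - <<'E'
from h import *
im,s=grab("side","9")
cv2.imwrite("pics/side_9z.png",cv2.resize(im[120:320,180:380,::-1],None,fx=3,fy=3))
R=Rt(82.7,-45);  print(delta((386.5,-117.9,331),R))
E
```

```text
9.2 [ 386.  -118.9  331.1] [-0.357  0.406  1.62  -0.171  1.878 -1.788] [-0.05  0.48 -1.58]
[[ 0.126 -0.698 -0.705]
 [ 0.992  0.088  0.09 ]
 [-0.001 -0.711  0.703]]
(array([ 0.6,  1. , -0.3]), array([ 0.1,  0.3, -0.1]))
```

View pics/side_9z.png

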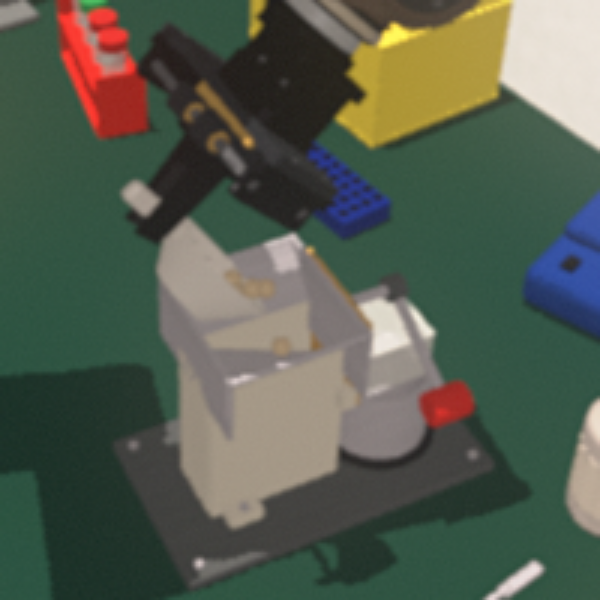

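Request:
jog_arm --series '[{"dx": 0.0042,"dy": -0.0005,"dz": 0.0015,"rx": 0.27,"ry": 2.08,"rz": 0,"gripper": 0},{"dx": 0.0042,"dy": -0.0005,"dz": 0.0015,"rx": 0.27,"ry": 2.08,"rz": 0,"gripper": 0},{"dx": 0.0042,"dy": -0.0005,"dz": 0.0015,"rx": 0.27,"ry": 2.08,"rz": 0,"gripper": 0},{"dx": 0.0042,"dy": -0.0005,"dz": 0.0015,"rx": 0.27,"ry": 2.08,"rz": 0,"gripper": 0},{"dx": 0.0042,"dy": -0.0005,"dz": 0.0015,"rx": 0.27,"ry": 2.08,"rz": 0,"gripper": 0},{"dx": 0.0042,"dy": -0.0005,"dz": 0.0015,"rx": 0.27,"ry": 2.08,"rz": 0,"gripper": 0},{"dx": 0.0042,"dy": -0.0005,"dz": 0.0015,"rx": 0.27,"ry": 2.08,"rz": 0,"gripper": 0},{"dx": 0.0042,"dy": -0.0005,"dz": 0.0015,"rx": 0.27,"ry": 2.08,"rz": 0,"gripper": 0},{"dx": 0.0042,"dy": -0.0005,"dz": 0.0015,"rx": 0.27,"ry": 2.08,"rz": 0,"gripper": 0},{"dx": 0.0042,"dy": -0.0005,"dz": 0.0015,"rx": 0.27,"ry": 2.08,"rz": 0,"gripper": 0},{"dx": 0.0042,"dy": -0.0005,"dz": 0.0015,"rx": 0.27,"ry": 2.08,"rz": 0,"gripper": 0},{"dx": 0.0042,"dy": -0.0005,"dz": 0.0015,"rx": 0.27,"ry": 2.08,"rz": 0,"gripper": 0}]'

```text
t: 10.45
eef_pos: [436.3, -125.1, 349.5]
tcp_rot: [-0.35, -0.0, 1.445]
ft_force: [0.3, -0.8, -0.5]
opening: 0.12
```

```bash
python3 st.py;  python3 - <<'E'
from h import *
im,s=grab("side","10")
cv2.imwrite("pics/side_10z.png",cv2.resize(im[120:320,180:380,::-1],None,fx=3,fy=3))
E
```

```text
10.45 [ 436.3 -125.1  349.5] [-0.32   0.639  1.414 -0.243  2.288 -1.8  ] [ 0.28 -0.84 -0.55]
[[ 0.126 -0.932 -0.34 ]
 [ 0.992  0.118  0.043]
 [ 0.    -0.343  0.939]]
```

View pics/side_10z.png

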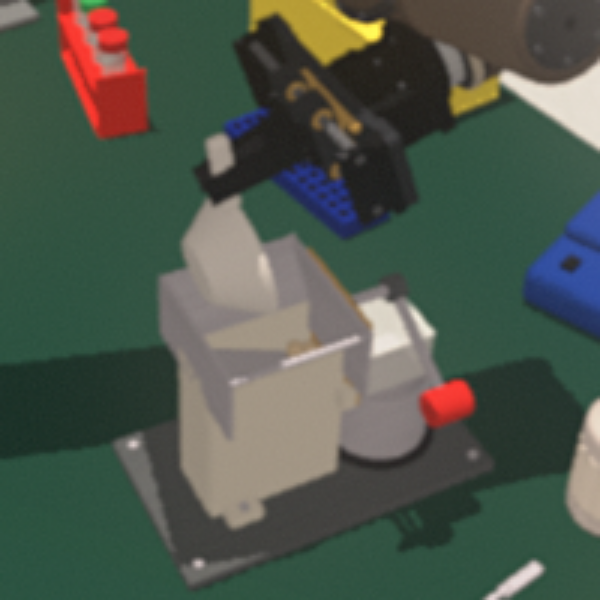

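Request:
jog_arm --series '[{"dx": 0,"dy": 0,"dz": 0,"rx": 0,"ry": 0,"rz": 0,"gripper": 0},{"dx": 0,"dy": 0,"dz": 0,"rx": 0.4,"ry": 3.0,"rz": 0,"gripper": 0},{"dx": 0,"dy": 0,"dz": 0,"rx": 0,"ry": 0,"rz": 0,"gripper": 0},{"dx": 0,"dy": 0,"dz": 0.01,"rx": -0.8,"ry": -6,"rz": 0,"gripper": 0},{"dx": 0,"dy": 0,"dz": 0,"rx": -1,"ry": -7,"rz": 0,"gripper": 0},{"dx": 0,"dy": 0,"dz": 0,"rx": -1,"ry": -7,"rz": 0,"gripper": 0},{"dx": 0,"dy": 0,"dz": 0,"rx": -1,"ry": -7,"rz": 0,"gripper": 0},{"dx": 0,"dy": 0,"dz": 0,"rx": -1,"ry": -7,"rz": 0,"gripper": 0},{"dx": 0,"dy": 0,"dz": 0,"rx": -1,"ry": -7,"rz": 0,"gripper": 0},{"dx": 0,"dy": 0,"dz": 0,"rx": -1,"ry": -7,"rz": 0,"gripper": 0},{"dx": 0,"dy": 0,"dz": 0,"rx": -1,"ry": -7,"rz": 0,"gripper": 0},{"dx": 0,"dy": 0,"dz": 0,"rx": -1,"ry": -7,"rz": 0,"gripper": 0}]'

```text
t: 11.7
eef_pos: [436.4, -125.0, 360.3]
tcp_rot: [-1.398, 0.014, 1.437]
ft_force: [0.1, 0.2, -1.0]
opening: 0.125
```

Request:
jog_arm --series '[{"dx": 0,"dy": 0.02,"dz": 0,"rx": -1,"ry": -7,"rz": 0,"gripper": 0},{"dx": 0,"dy": 0.03,"dz": 0,"rx": -1,"ry": -7,"rz": 0,"gripper": 0},{"dx": 0,"dy": 0.04,"dz": 0,"rx": -1,"ry": -7,"rz": 0,"gripper": 0},{"dx": 0,"dy": 0.04,"dz": 0,"rx": 0,"ry": 0,"rz": 0,"gripper": 0},{"dx": 0,"dy": 0.02,"dz": 0,"rx": 0,"ry": 0,"rz": 0,"gripper": 0}]'

```text
t: 12.2
eef_pos: [435.0, 27.1, 360.5]
tcp_rot: [-1.764, 0.014, 1.433]
ft_force: [0.0, -0.4, -0.6]
opening: 0.121
```

```bash
python3 st.py;  python3 - <<'E'
from h import *
im,s=grab("side","11")
cv2.imwrite("pics/side_11z.png",cv2.resize(im[60:320,140:400,::-1],None,fx=2.3,fy=2.3))
im,s=grab("top","11")
cv2.imwrite("pics/top_11z.png",cv2.resize(im[140:340,150:410,::-1],None,fx=3,fy=3))
print(delta((430,26,359),Rt(82.7,10)))
E
```

```text
12.2 [435.   27.1 360.5] [-0.074  0.007  1.875 -0.03   1.068 -1.496] [ 0.03 -0.42 -0.59]
[[ 0.138  0.188 -0.972]
 [ 0.99  -0.04   0.132]
 [-0.014 -0.981 -0.192]]
(array([-5.7, -0.9, -1.2]), array([0.9, 0.9, 0.5]))
```

View pics/top_11z.png

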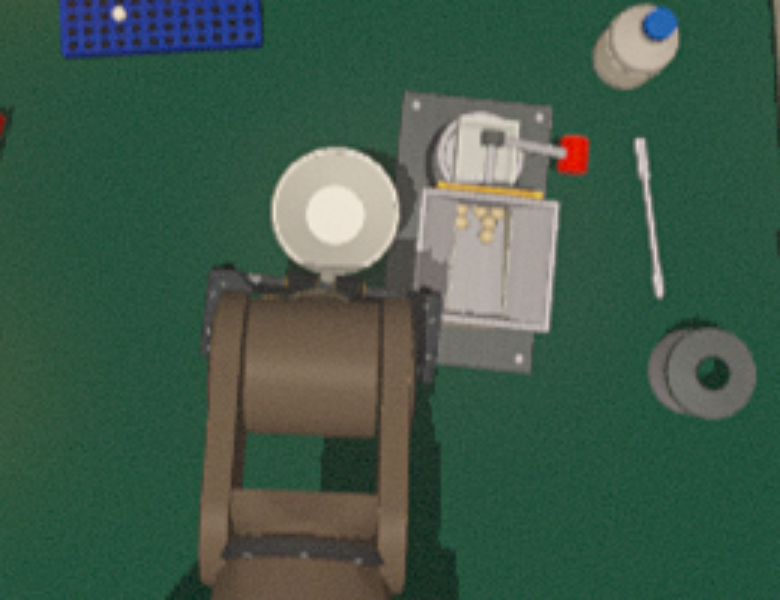

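View pics/side_11z.png

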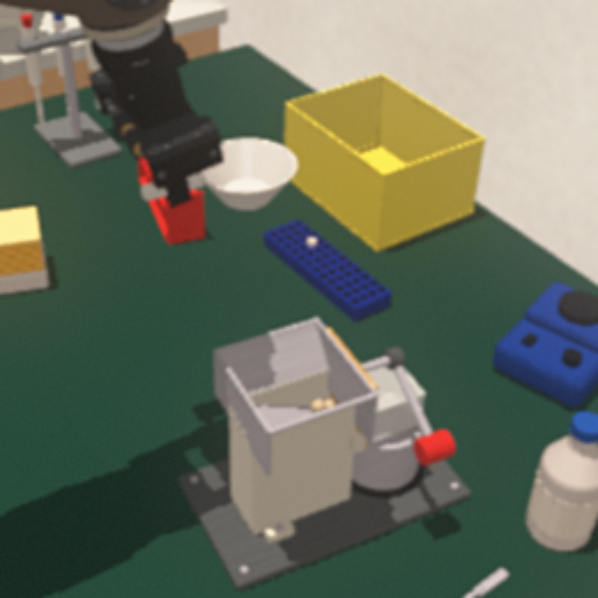

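Request:
jog_arm --series '[{"dx": 0.004,"dy": 0.014,"dz": -0.01,"rx": 0.9,"ry": 0.9,"rz": 0.5,"gripper": 0},{"dx": 0.008,"dy": 0.028,"dz": -0.02,"rx": 0,"ry": 0,"rz": 5,"gripper": 0},{"dx": 0.008,"dy": 0.028,"dz": -0.02,"rx": 0,"ry": 0,"rz": 5,"gripper": 0},{"dx": 0.008,"dy": 0.028,"dz": -0.02,"rx": 0,"ry": 0,"rz": 5,"gripper": 0},{"dx": 0.008,"dy": 0.028,"dz": -0.02,"rx": 0,"ry": 0,"rz": 5,"gripper": 0},{"dx": 0.008,"dy": 0.028,"dz": -0.02,"rx": 0,"ry": 0,"rz": 5,"gripper": 0},{"dx": 0.008,"dy": 0.028,"dz": -0.02,"rx": 0,"ry": 0,"rz": 5,"gripper": 0},{"dx": 0.008,"dy": 0.028,"dz": -0.02,"rx": 0,"ry": 0,"rz": 5,"gripper": 0},{"dx": 0.005,"dy": 0.016,"dz": -0.02,"rx": 0,"ry": 0,"rz": 4.7,"gripper": 0},{"dx": 0,"dy": 0,"dz": -0.02,"rx": 0,"ry": 0,"rz": 0,"gripper": 0},{"dx": 0,"dy": 0,"dz": -0.02,"rx": 0,"ry": 0,"rz": 0,"gripper": 0},{"dx": 0,"dy": 0,"dz": 0,"rx": 0,"ry": 0,"rz": 0,"gripper": 0}]'

```text
t: 13.5
eef_pos: [500.5, 250.2, 146.3]
tcp_rot: [-1.737, 0.0, 2.133]
ft_force: [0.4, -0.2, -0.7]
opening: 0.126
```

```bash
python3 st.py;  python3 - <<'E'
from h import *
im,s=grab("side","12")
cv2.imwrite("pics/side_12z.png",cv2.resize(im[80:230,140:340,::-1],None,fx=3.5,fy=3.5))
im,s=grab("wrist","12")
im,s=grab("top","12")
cv2.imwrite("pics/top_12z.png",cv2.resize(im[190:260,280:345,::-1],None,fx=8,fy=8,interpolation=cv2.INTER_CUBIC))
print(delta((500,253.4,29.5),Rt(122.5,10)))
E
```

```text
13.5 [500.5 250.2 146.3] [ 0.328  0.447  1.913  0.066  0.62  -1.856] [ 0.41 -0.15 -0.75]
[[-0.533  0.14  -0.834]
 [ 0.846  0.088 -0.526]
 [-0.    -0.986 -0.165]]
(array([  -1.9,    2.7, -120.2]), array([ 0.2, -0.1,  0.3]))
```

View pics/side_12z.png

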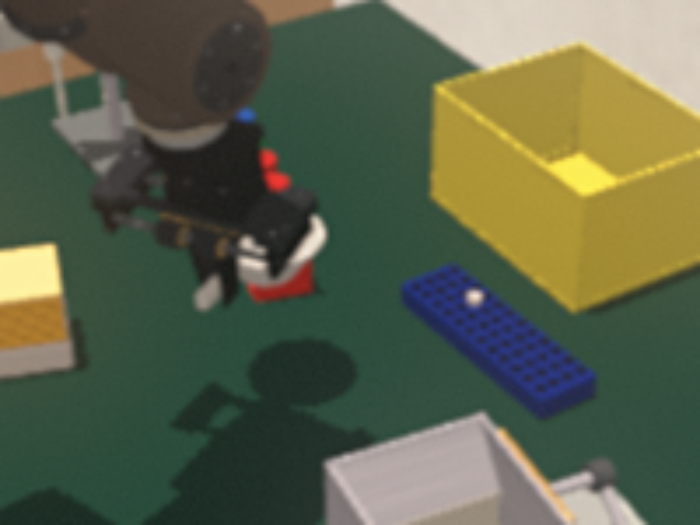

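View pics/wrist_12.png

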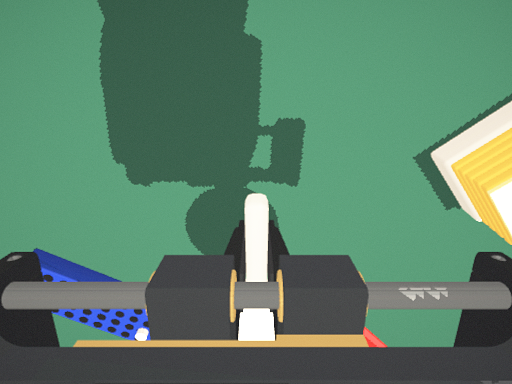

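View pics/top_12z.png

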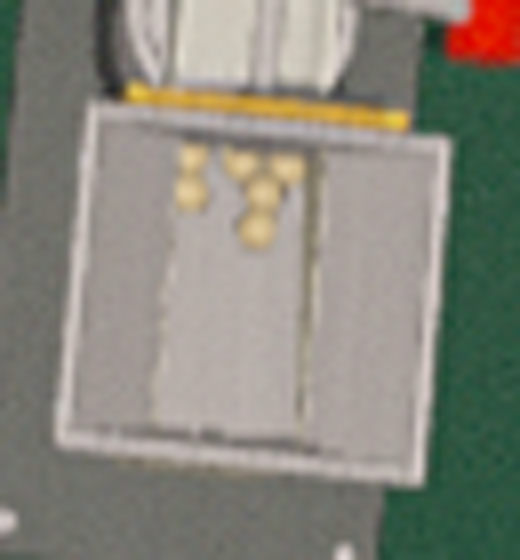

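Request:
jog_arm --series '[{"dx": 0,"dy": 0.002,"dz": -0.02,"rx": 0.2,"ry": -0.1,"rz": 0.3,"gripper": 0},{"dx": 0,"dy": 0.001,"dz": -0.02,"rx": 0,"ry": 0,"rz": 0,"gripper": 0},{"dx": -0.001,"dy": 0,"dz": -0.02,"rx": 0,"ry": 0,"rz": 0,"gripper": 0},{"dx": -0.001,"dy": 0,"dz": -0.02,"rx": 0,"ry": 0,"rz": 0,"gripper": 0},{"dx": 0,"dy": 0,"dz": -0.015,"rx": 0,"ry": 0,"rz": 0,"gripper": 0},{"dx": 0,"dy": 0,"dz": -0.01,"rx": 0,"ry": 0,"rz": 0,"gripper": 0},{"dx": 0,"dy": 0,"dz": 0,"rx": 0,"ry": 0,"rz": 0,"gripper": 0}]'

```text
t: 14.35
eef_pos: [499.5, 253.8, 44.0]
tcp_rot: [-1.745, -0.0, 2.139]
ft_force: [0.4, 0.4, -2.1]
opening: 0.128
```

```bash
python3 st.py;  python3 - <<'E'
from h import *
print(delta((500,253.4,29.5),Rt(122.5,10)))
E
```

```text
14.35 [499.5 253.8  44. ] [ 0.333  0.614  1.991  0.113  0.369 -1.908] [ 0.42  0.44 -2.14]
[[-0.538  0.146 -0.83 ]
 [ 0.843  0.094 -0.53 ]
 [ 0.    -0.985 -0.173]]
(array([  0.5,  -0.4, -14.5]), array([-0. , -0. , -0.1]))
```

Request:
jog_arm --series '[{"dx": 0,"dy": 0,"dz": -0.005,"rx": 0,"ry": 0,"rz": 0,"gripper": 0},{"dx": 0,"dy": 0,"dz": -0.005,"rx": 0,"ry": 0,"rz": 0,"gripper": 0},{"dx": 0,"dy": 0,"dz": -0.003,"rx": 0,"ry": 0,"rz": 0,"gripper": 0},{"dx": 0,"dy": 0,"dz": -0.001,"rx": 0,"ry": 0,"rz": 0,"gripper": 0},{"dx": 0,"dy": 0,"dz": 0,"rx": 0,"ry": 0,"rz": 0,"gripper": 0}]'

```text
t: 14.85
eef_pos: [499.4, 253.9, 30.3]
tcp_rot: [-1.745, -0.0, 2.139]
ft_force: [0.2, 0.1, -2.0]
opening: 0.12
```

```bash
python3 st.py
```

```text
14.85 [499.4 253.9  30.3] [ 0.333  0.639  1.998  0.123  0.338 -1.919] [ 0.16  0.06 -1.98]
[[-0.538  0.146 -0.83 ]
 [ 0.843  0.094 -0.53 ]
 [ 0.    -0.985 -0.174]]
```

Still carrying about 2 N; a touch lower, then let go.

Request:
jog_arm --series '[{"dx": 0,"dy": 0,"dz": -0.001,"rx": 0,"ry": 0,"rz": 0,"gripper": 0},{"dx": 0,"dy": 0,"dz": 0,"rx": 0,"ry": 0,"rz": 0,"gripper": 0}]'

```text
t: 15.05
eef_pos: [499.4, 254.0, 29.4]
tcp_rot: [-1.746, -0.0, 2.139]
ft_force: [0.7, -0.1, -0.1]
opening: 0.125
```

Request:
jog_arm --series '[{"dx": 0,"dy": 0,"dz": 0,"rx": 0,"ry": 0,"rz": 0,"gripper": 0.3},{"dx": 0,"dy": 0,"dz": 0,"rx": 0,"ry": 0,"rz": 0,"gripper": 0.5},{"dx": 0,"dy": 0,"dz": 0,"rx": 0,"ry": 0,"rz": 0,"gripper": 0.6},{"dx": 0,"dy": 0,"dz": 0,"rx": 0,"ry": 0,"rz": 0,"gripper": 0.6},{"dx": 0,"dy": 0,"dz": 0,"rx": 0,"ry": 0,"rz": 0,"gripper": 0.6},{"dx": 0,"dy": 0,"dz": 0,"rx": 0,"ry": 0,"rz": 0,"gripper": 0.6},{"dx": 0,"dy": 0,"dz": 0,"rx": 0,"ry": 0,"rz": 0,"gripper": 0.6}]'

```text
t: 15.75
eef_pos: [499.3, 253.9, 29.3]
tcp_rot: [-1.745, -0.0, 2.139]
ft_force: [-0.3, -0.0, -1.0]
opening: 0.591
```

```bash
python3 st.py;  python3 - <<'E'
from h import *
im,s=grab("wrist","13")
E
```

```text
15.75 [499.3 253.9  29.3] [ 0.333  0.641  1.998  0.124  0.335 -1.919] [-0.31 -0.03 -1.03]
[[-0.538  0.146 -0.83 ]
 [ 0.843  0.094 -0.53 ]
 [ 0.    -0.985 -0.174]]
```

View pics/wrist_13.png

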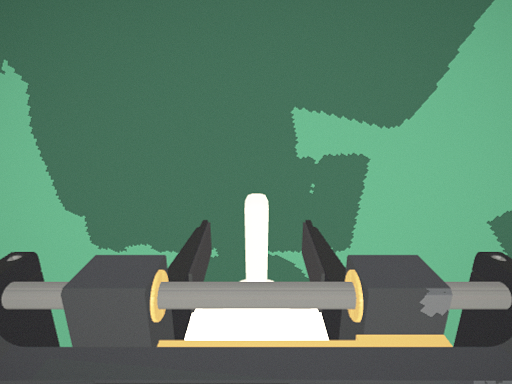

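Request:
jog_arm --series '[{"dx": -0.003,"dy": -0.002,"dz": 0.02,"rx": 0,"ry": 0,"rz": 0,"gripper": 0.7},{"dx": -0.006,"dy": -0.004,"dz": 0.04,"rx": 0,"ry": 0,"rz": 0,"gripper": 0.7},{"dx": -0.006,"dy": -0.004,"dz": 0.04,"rx": 0,"ry": 0,"rz": 0,"gripper": 0.7},{"dx": -0.006,"dy": -0.004,"dz": 0.04,"rx": 0,"ry": 0,"rz": 0,"gripper": 0.7},{"dx": 0,"dy": -0.02,"dz": 0.04,"rx": 0,"ry": 0,"rz": -8,"gripper": 0.7},{"dx": 0,"dy": -0.03,"dz": 0.03,"rx": 0,"ry": 0,"rz": -8,"gripper": 0.7}]'

```text
t: 16.4
eef_pos: [478.3, 189.9, 241.8]
tcp_rot: [-1.748, -0.0, 1.856]
ft_force: [0.6, -0.4, -0.8]
opening: 0.7
```

```bash
python3 st.py;  python3 - <<'E'
from h import *
im,s=grab("top","14"); 
cv2.imwrite("pics/top_14z.png",cv2.resize(im[120:280,150:410,::-1],None,fx=3,fy=3))
im,s=grab("side","14")
cv2.imwrite("pics/side_14z.png",cv2.resize(im[80:320,150:410,::-1],None,fx=2.4,fy=2.4))
cap=tri([ray("top",(150+660/3-.3,140+23/3-.3)),ray("side",(180+647/3,150+272/3))]); print("cap",cap)
M=np.array([479.6,-129.8]); f=np.array([.992,-.127]); l=np.array([.127,.992])
O=M+62*f
ch=lambda p:(np.array([(p[:2]-O)@f,(p[:2]-O)@l])).round(1)
print("bottle ch",ch(cap[0]),"grip",ch(np.array([590.4,-235.3])))
print("yoke ends ch",[ch(plane("top",(150+x/3-.3,140+y/3-.3),204)) for x,y in [(438,184),(543,195)]])
E
```

```text
16.4 [478.3 189.9 241.8] [ 0.246  0.255  1.911  0.01   0.8   -1.616] [ 0.63 -0.37 -0.77]
[[-0.281  0.169 -0.945]
 [ 0.96   0.05  -0.277]
 [ 0.    -0.984 -0.176]]
cap (array([ 716.8959372 , -319.50909734,  176.67426357]), [1.1, 1.1])
bottle ch [ 197.5 -158.1] grip [ 61.3 -90.6]
yoke ends ch [array([ 5.4, 52.2]), array([  5.7, -50.5])]
```

View pics/top_14z.png

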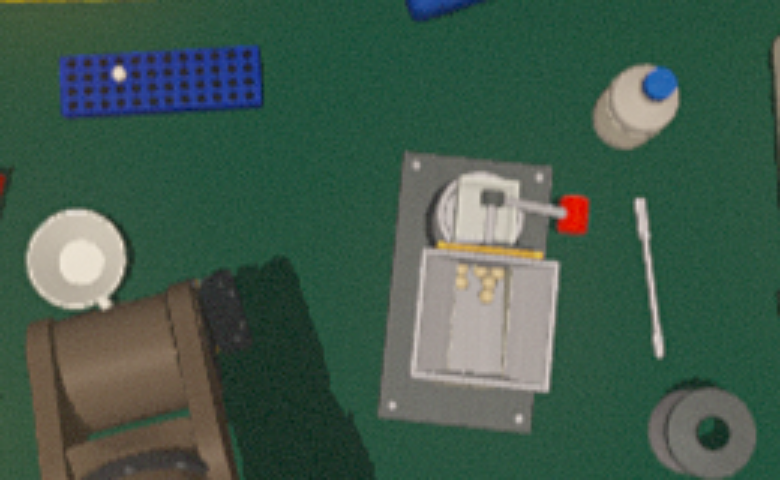

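View pics/side_14z.png

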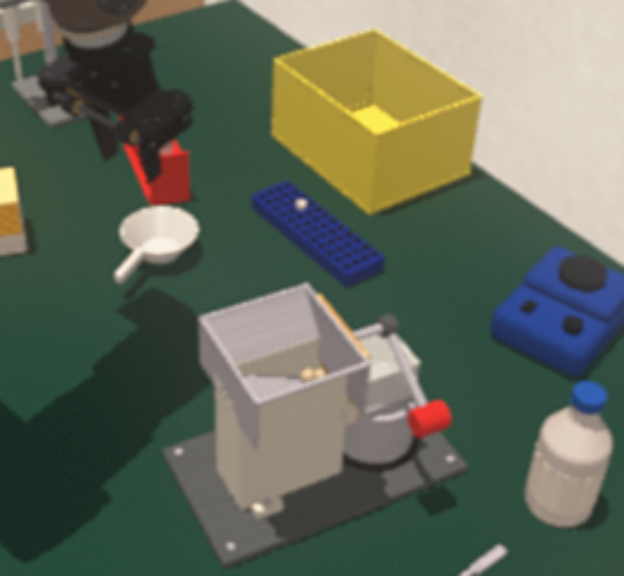

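Request:
jog_arm --series '[{"dx": 0.005,"dy": -0.02,"dz": 0.03,"rx": 0,"ry": 0,"rz": -8.3,"gripper": 0.7},{"dx": 0.009,"dy": -0.03,"dz": 0.03,"rx": 0,"ry": 0,"rz": -8.3,"gripper": 0.7},{"dx": 0.009,"dy": -0.035,"dz": 0.02,"rx": 0,"ry": 0,"rz": -8.3,"gripper": 0.7},{"dx": 0.009,"dy": -0.035,"dz": 0.01,"rx": 0,"ry": 0,"rz": -8.3,"gripper": 0.7},{"dx": 0.009,"dy": -0.04,"dz": 0,"rx": 0,"ry": 0,"rz": -8.3,"gripper": 0.7},{"dx": 0.009,"dy": -0.04,"dz": 0,"rx": 0,"ry": 0,"rz": -8.3,"gripper": 0.7},{"dx": 0.009,"dy": -0.04,"dz": 0,"rx": 0,"ry": 0,"rz": -8.3,"gripper": 0.7},{"dx": 0.009,"dy": -0.04,"dz": 0,"rx": 0,"ry": 0,"rz": -8.3,"gripper": 0.7},{"dx": 0.009,"dy": -0.04,"dz": 0,"rx": 0,"ry": 0,"rz": -8.3,"gripper": 0.7},{"dx": 0.009,"dy": -0.04,"dz": 0,"rx": 0,"ry": 0,"rz": -8.3,"gripper": 0.7},{"dx": 0.009,"dy": -0.04,"dz": 0,"rx": 0,"ry": 0,"rz": -8.3,"gripper": 0.7},{"dx": 0.009,"dy": -0.04,"dz": 0,"rx": 0,"ry": 0,"rz": -8.3,"gripper": 0.7}]'

```text
t: 17.7
eef_pos: [582.6, -251.4, 328.3]
tcp_rot: [-1.744, 0.001, 0.117]
ft_force: [0.2, 0.4, 0.3]
opening: 0.704
```

```bash
python3 st.py;  python3 - <<'E'
from h import *
R=Rt(-7.3,-30); print(R.as_matrix().round(3)); print(delta((585,-276,300),R))
E
```

```text
17.7 [ 582.6 -251.4  328.3] [-0.451  0.395  1.45  -0.157  1.207 -0.519] [0.2  0.42 0.31]
[[ 0.993  0.019 -0.115]
 [ 0.117 -0.172  0.978]
 [-0.001 -0.985 -0.173]]
[[ 0.992  0.064  0.11 ]
 [-0.127  0.496  0.859]
 [ 0.    -0.866  0.5  ]]
(array([  2.4, -24.6, -28.3]), array([ 40. ,  -0.2, -13.5]))
```

Request:
jog_arm --series '[{"dx": 0,"dy": -0.005,"dz": -0.005,"rx": 8,"ry": 0,"rz": -2.7,"gripper": 0.7},{"dx": 0,"dy": -0.005,"dz": -0.006,"rx": 8,"ry": 0,"rz": -2.7,"gripper": 0.7},{"dx": 0,"dy": -0.005,"dz": -0.006,"rx": 8,"ry": 0,"rz": -2.7,"gripper": 0.7},{"dx": 0.001,"dy": -0.005,"dz": -0.006,"rx": 8,"ry": 0,"rz": -2.7,"gripper": 0.7},{"dx": 0.001,"dy": -0.005,"dz": -0.005,"rx": 8,"ry": 0,"rz": -2.7,"gripper": 0.7},{"dx": 0,"dy": 0,"dz": 0,"rx": 0,"ry": 0,"rz": 0,"gripper": 0.7}]'

```text
t: 18.3
eef_pos: [583.6, -277.3, 297.5]
tcp_rot: [-1.043, 0.005, -0.128]
ft_force: [0.8, -0.0, -0.2]
opening: 0.697
```

```bash
python3 st.py;  python3 - <<'E'
from h import *
R=Rt(-7.3,-30); print(delta((585,-276,199),R))
im,s=grab("wrist","15")
for X in [(590.4,-235.3,128)]: print(proj("wrist",X,s))
E
```

```text
18.3 [ 583.6 -277.3  297.5] [-0.717  0.573  1.309  0.429  1.576 -0.655] [ 0.83 -0.02 -0.15]
[[ 0.992  0.06   0.113]
 [-0.127  0.5    0.856]
 [-0.005 -0.864  0.504]]
(array([  1.4,   1.3, -98.5]), array([-0.3, -0.3,  0. ]))
[258.35181167 213.5354216 ]
```

View pics/wrist_15.png

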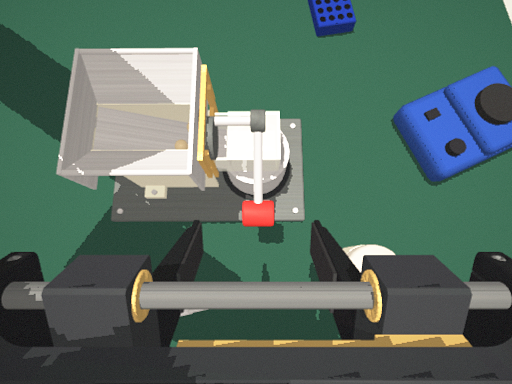

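Request:
jog_arm --series '[{"dx": 0.001,"dy": 0.001,"dz": -0.025,"rx": -0.3,"ry": -0.3,"rz": 0,"gripper": 0.7},{"dx": 0,"dy": 0,"dz": -0.037,"rx": 0,"ry": 0,"rz": 0,"gripper": 0.7},{"dx": 0,"dy": 0,"dz": -0.036,"rx": 0,"ry": 0,"rz": 0,"gripper": 0.7},{"dx": 0,"dy": 0,"dz": 0,"rx": 0,"ry": 0,"rz": 0,"gripper": 0.7}]'

```text
t: 18.75
eef_pos: [584.5, -272.1, 199.8]
tcp_rot: [-1.052, -0.0, -0.121]
ft_force: [0.4, -0.0, -0.2]
opening: 0.701
```

```bash
python3 st.py;  python3 - <<'E'
from h import *
R=Rt(-7.3,-30); print(delta((590.9,-231.3,121),R))
im,s=grab("wrist","16")
for X in [(590.4,-235.3,128)]: print(proj("wrist",X,s))
mk=((im[:,:,0]>140)&(im[:,:,1]<80)&(im[:,:,2]<80)).astype(np.uint8)
_,L,st,ce=cv2.connectedComponentsWithStats(mk); k=1+st[1:,4].argmax(); print(st[k],ce[k])
E
```

```text
18.75 [ 584.5 -272.1  199.8] [-0.708  0.649  1.431  0.433  1.386 -0.739] [ 0.42 -0.02 -0.19]
[[ 0.993  0.06   0.105]
 [-0.121  0.492  0.862]
 [ 0.    -0.869  0.496]]
(array([  6.4,  40.8, -78.8]), array([ 0.3, -0. , -0.4]))
[258.11686736 202.33398816]
[235 199  45  21 388] [256.01804124 214.57989691]
```

View pics/wrist_16.png

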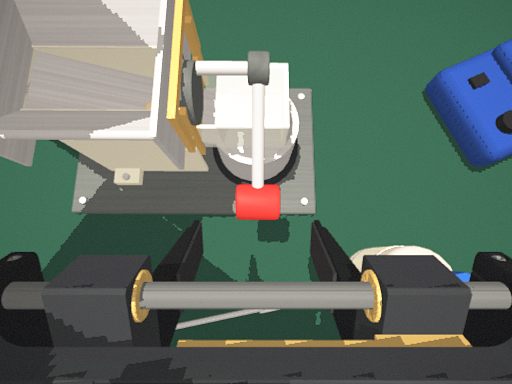

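Request:
jog_arm --series '[{"dx": 0.0016,"dy": 0.01,"dz": -0.02,"rx": 0.3,"ry": 0,"rz": -0.4,"gripper": 0.7},{"dx": 0.0016,"dy": 0.01,"dz": -0.02,"rx": 0,"ry": 0,"rz": 0,"gripper": 0.7},{"dx": 0.0016,"dy": 0.01,"dz": -0.02,"rx": 0,"ry": 0,"rz": 0,"gripper": 0.7},{"dx": 0.0016,"dy": 0.01,"dz": -0.018,"rx": 0,"ry": 0,"rz": 0,"gripper": 0.7},{"dx": 0,"dy": 0,"dz": 0,"rx": 0,"ry": 0,"rz": 0,"gripper": 0.7}]'

```text
t: 19.3
eef_pos: [592.2, -232.7, 125.9]
tcp_rot: [-1.049, -0.005, -0.128]
ft_force: [0.9, 0.7, -0.4]
opening: 0.7
```

```bash
python3 st.py;  python3 - <<'E'
from h import *
R=Rt(-7.3,-30); print(delta((590.9,-231.3,121),R))
im,s=grab("wrist","17")
im,s=grab("side","17")
cv2.imwrite("pics/side_17z.png",cv2.resize(im[150:350,230:430,::-1],None,fx=3,fy=3))
E
```

```text
19.3 [ 592.2 -232.7  125.9] [-0.659  0.708  1.538  0.479  1.216 -0.774] [ 0.93  0.65 -0.41]
[[ 0.992  0.068  0.109]
 [-0.128  0.494  0.86 ]
 [ 0.005 -0.867  0.499]]
(array([-1.3,  1.4, -4.9]), array([0.1, 0.3, 0. ]))
```

View pics/wrist_17.png

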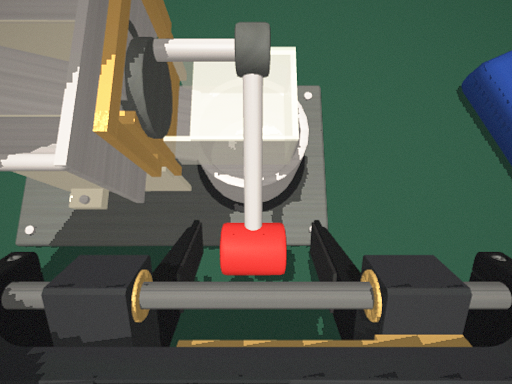

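View pics/side_17z.png

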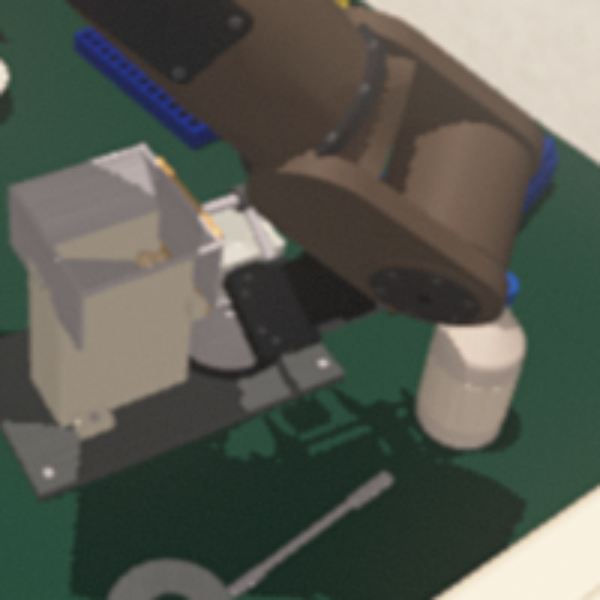

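Request:
jog_arm --series '[{"dx": -0.001,"dy": 0.001,"dz": -0.005,"rx": 0,"ry": 0.3,"rz": 0,"gripper": 0.7},{"dx": 0,"dy": 0,"dz": 0,"rx": 0,"ry": 0,"rz": 0,"gripper": 0},{"dx": 0,"dy": 0,"dz": 0,"rx": 0,"ry": 0,"rz": 0,"gripper": 0},{"dx": 0,"dy": 0,"dz": 0,"rx": 0,"ry": 0,"rz": 0,"gripper": 0},{"dx": 0,"dy": 0,"dz": 0,"rx": 0,"ry": 0,"rz": 0,"gripper": 0},{"dx": 0,"dy": 0,"dz": 0,"rx": 0,"ry": 0,"rz": 0,"gripper": 0},{"dx": 0,"dy": 0,"dz": 0,"rx": 0,"ry": 0,"rz": 0,"gripper": 0},{"dx": 0,"dy": 0,"dz": 0,"rx": 0,"ry": 0,"rz": 0,"gripper": 0}]'

```text
t: 20.2
eef_pos: [590.3, -233.1, 120.3]
tcp_rot: [-1.049, 0.001, -0.13]
ft_force: [-6.5, -0.8, 1.3]
opening: 0.375
```

```bash
python3 st.py;  python3 - <<'E'
from h import *
im,s=grab("wrist","18")
E
```

```text
20.2 [ 590.3 -233.1  120.3] [-0.66   0.714  1.542  0.477  1.21  -0.775] [-6.46 -0.84  1.29]
[[ 0.992  0.064  0.113]
 [-0.13   0.495  0.859]
 [-0.001 -0.867  0.499]]
```

View pics/wrist_18.png

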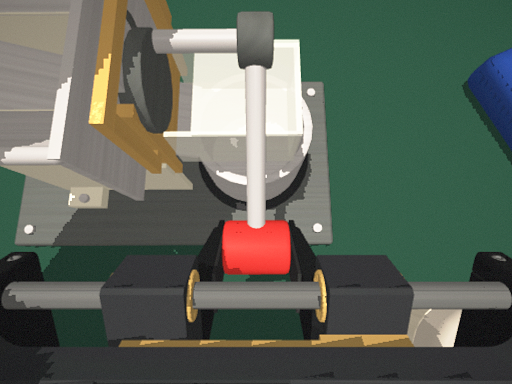

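Run:
```python
import numpy as np
q=np.radians(np.arange(0,121,6)-30); y=-105*np.cos(q); z=180+105*np.sin(q)
for a,b in zip(np.diff(y),np.diff(z)): print(round(.127*a,1),round(.992*a,1),round(b,1))
```

```text
-0.6 -4.9 9.8
-0.5 -3.9 10.3
-0.4 -2.8 10.6
-0.2 -1.7 10.9
-0.1 -0.6 11.0
0.1 0.6 11.0
0.2 1.7 10.9
0.4 2.8 10.6
0.5 3.9 10.3
0.6 4.9 9.8
0.8 5.9 9.2
0.9 6.9 8.5
1.0 7.7 7.8
1.1 8.5 6.9
1.2 9.1 6.0
1.2 9.7 5.0
1.3 10.2 3.9
1.3 10.5 2.8
1.4 10.8 1.7
1.4 10.9 0.6
```

Request:
jog_arm --series '[{"dx": -0.0015,"dy": -0.0049,"dz": 0.0098,"rx": 0,"ry": 0,"rz": 0,"gripper": 0},{"dx": -0.0005,"dy": -0.0039,"dz": 0.0103,"rx": 0,"ry": 0,"rz": 0,"gripper": 0},{"dx": -0.0004,"dy": -0.0028,"dz": 0.0106,"rx": 0,"ry": 0,"rz": 0,"gripper": 0},{"dx": -0.0002,"dy": -0.0017,"dz": 0.0109,"rx": 0,"ry": 0,"rz": 0,"gripper": 0},{"dx": -0.0001,"dy": -0.0006,"dz": 0.011,"rx": 0,"ry": 0,"rz": 0,"gripper": 0},{"dx": 0,"dy": 0,"dz": 0,"rx": 0,"ry": 0,"rz": 0,"gripper": 0}]'

```text
t: 20.85
eef_pos: [588.5, -246.5, 174.1]
tcp_rot: [-1.049, -0.001, -0.13]
ft_force: [1.8, 2.2, 0.8]
opening: 0.373
```

```bash
python3 st.py;  python3 - <<'E'
from h import *
im,s=grab("wrist","19")
E
```

```text
20.85 [ 588.5 -246.5  174.1] [-0.678  0.66   1.488  0.456  1.313 -0.738] [1.82 2.22 0.85]
[[ 0.992  0.065  0.112]
 [-0.13   0.495  0.859]
 [ 0.001 -0.867  0.499]]
```

View pics/wrist_19.png

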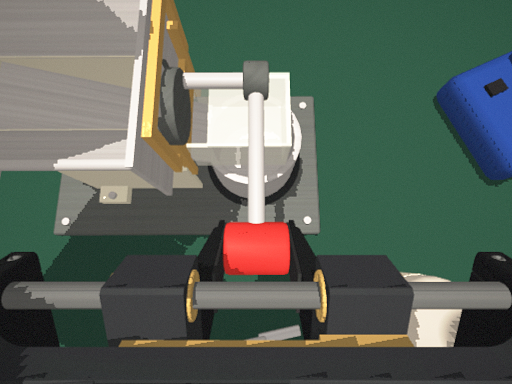

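Lever follows (grip still between pads at (257,248), forces small). Continue the arc.

Request:
jog_arm --series '[{"dx": 0.0001,"dy": 0.0006,"dz": 0.011,"rx": 0,"ry": 0,"rz": 0,"gripper": 0},{"dx": 0.0002,"dy": 0.0017,"dz": 0.0109,"rx": 0,"ry": 0,"rz": 0,"gripper": 0},{"dx": 0.0004,"dy": 0.0028,"dz": 0.0106,"rx": 0,"ry": 0,"rz": 0,"gripper": 0},{"dx": 0.0005,"dy": 0.0039,"dz": 0.0103,"rx": 0,"ry": 0,"rz": 0,"gripper": 0},{"dx": 0.0006,"dy": 0.0049,"dz": 0.0098,"rx": 0,"ry": 0,"rz": 0,"gripper": 0},{"dx": 0.0008,"dy": 0.0059,"dz": 0.0092,"rx": 0,"ry": 0,"rz": 0,"gripper": 0},{"dx": 0.0009,"dy": 0.0069,"dz": 0.0085,"rx": 0,"ry": 0,"rz": 0,"gripper": 0},{"dx": 0,"dy": 0,"dz": 0,"rx": 0,"ry": 0,"rz": 0,"gripper": 0}]'

```text
t: 21.7
eef_pos: [591.9, -219.7, 244.4]
tcp_rot: [-1.05, -0.001, -0.13]
ft_force: [4.5, -1.7, -3.9]
opening: 0.375
```

```bash
python3 st.py
```

```text
21.7 [ 591.9 -219.7  244.4] [-0.643  0.574  1.451  0.456  1.409 -0.655] [ 4.54 -1.65 -3.89]
[[ 0.992  0.065  0.112]
 [-0.13   0.494  0.86 ]
 [ 0.001 -0.867  0.498]]
```

Request:
jog_arm --series '[{"dx": 0.0012,"dy": 0.0077,"dz": 0.0078,"rx": 0,"ry": 0,"rz": 0,"gripper": 0},{"dx": 0.0013,"dy": 0.0085,"dz": 0.0069,"rx": 0,"ry": 0,"rz": 0,"gripper": 0},{"dx": 0.0014,"dy": 0.0091,"dz": 0.006,"rx": 0,"ry": 0,"rz": 0,"gripper": 0},{"dx": 0.0013,"dy": 0.0097,"dz": 0.005,"rx": 0,"ry": 0,"rz": 0,"gripper": 0},{"dx": 0.0013,"dy": 0.0102,"dz": 0.0039,"rx": 0,"ry": 0,"rz": 0,"gripper": 0},{"dx": 0.0013,"dy": 0.0105,"dz": 0.0028,"rx": 0,"ry": 0,"rz": 0,"gripper": 0},{"dx": 0.0014,"dy": 0.0108,"dz": 0.0017,"rx": 0,"ry": 0,"rz": 0,"gripper": 0},{"dx": 0.0014,"dy": 0.0109,"dz": 0.0006,"rx": 0,"ry": 0,"rz": 0,"gripper": 0},{"dx": 0,"dy": 0,"dz": 0,"rx": 0,"ry": 0,"rz": 0,"gripper": 0}]'

```text
t: 22.6
eef_pos: [601.9, -142.8, 281.4]
tcp_rot: [-1.05, -0.003, -0.13]
ft_force: [-6.9, -6.6, 18.6]
opening: 0.373
```

```bash
python3 st.py;  python3 - <<'E'
from h import *
im,s=grab("wrist","20")
im,s=grab("side","20")
cv2.imwrite("pics/side_20z.png",cv2.resize(im[100:340,180:440,::-1],None,fx=2.4,fy=2.4))
im,s=grab("top","20")
cv2.imwrite("pics/top_20z.png",cv2.resize(im[140:280,150:410,::-1],None,fx=3,fy=3))
print(s["eef_pos"]-8*np.array([.064,.494,-.867]))
E
```

```text
22.6 [ 601.9 -142.8  281.4] [-0.537  0.5    1.482  0.483  1.402 -0.55 ] [-6.86 -6.56 18.63]
[[ 0.992  0.067  0.111]
 [-0.13   0.493  0.86 ]
 [ 0.003 -0.867  0.498]]
[ 601.30758611 -147.36230688  288.31738992]
```

View pics/wrist_20.png

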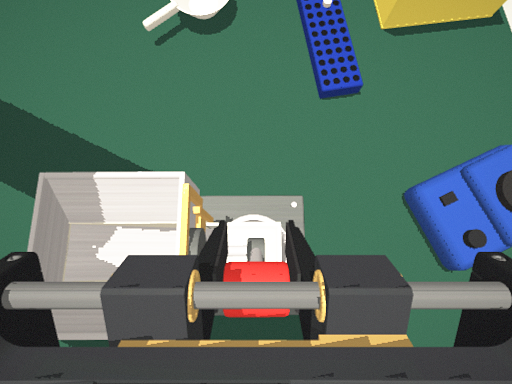

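View pics/side_20z.png

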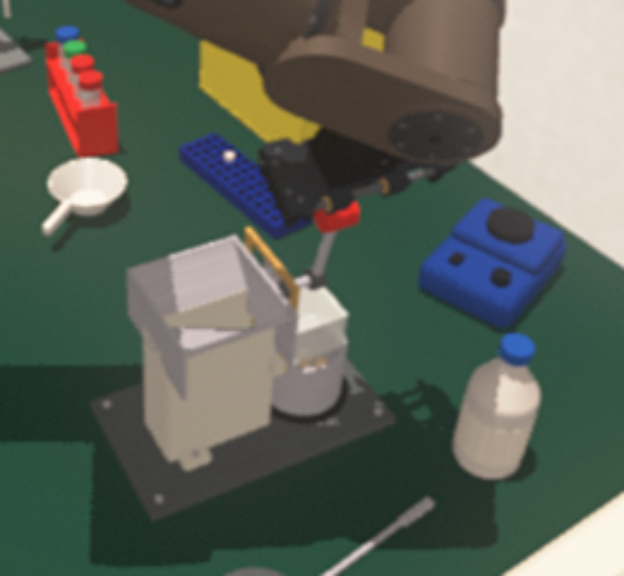

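View pics/top_20z.png

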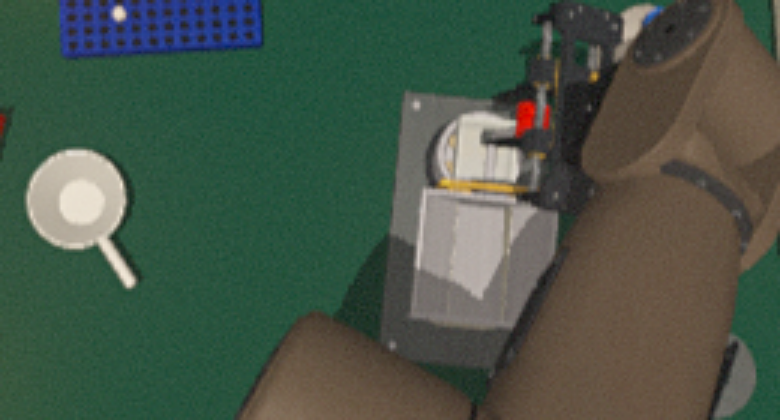

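Request:
jog_arm --series '[{"dx": -0.001,"dy": 0.001,"dz": 0.002,"rx": 0,"ry": 0,"rz": 0,"gripper": 0},{"dx": 0,"dy": 0,"dz": 0,"rx": 0,"ry": 0,"rz": 0,"gripper": 0},{"dx": 0,"dy": 0,"dz": 0,"rx": 0,"ry": 0,"rz": 0,"gripper": 0},{"dx": 0,"dy": 0,"dz": 0,"rx": 0,"ry": 0,"rz": 0,"gripper": 0},{"dx": 0,"dy": 0,"dz": 0,"rx": 0,"ry": 0,"rz": 0,"gripper": 0},{"dx": 0,"dy": 0,"dz": 0,"rx": 0,"ry": 0,"rz": 0,"gripper": 0},{"dx": 0,"dy": 0,"dz": 0,"rx": 0,"ry": 0,"rz": 0,"gripper": 0},{"dx": 0,"dy": 0,"dz": 0,"rx": 0,"ry": 0,"rz": 0,"gripper": 0},{"dx": 0,"dy": 0,"dz": 0,"rx": 0,"ry": 0,"rz": 0,"gripper": 0},{"dx": 0,"dy": 0,"dz": 0,"rx": 0,"ry": 0,"rz": 0,"gripper": 0}]'

```text
t: 23.75
eef_pos: [601.7, -143.0, 281.6]
tcp_rot: [-1.05, -0.003, -0.132]
ft_force: [3.2, -5.5, 6.1]
opening: 0.372
```

```bash
python3 st.py;  python3 - <<'E'
from h import *
im,s=grab("wrist","21")
im,s=grab("side","21")
cv2.imwrite("pics/side_21z.png",cv2.resize(im[180:290,220:340,::-1],None,fx=5,fy=5,interpolation=cv2.INTER_CUBIC))
im,s=grab("top","21")
cv2.imwrite("pics/top_21z.png",cv2.resize(im[160:260,280:360,::-1],None,fx=6,fy=6,interpolation=cv2.INTER_CUBIC))
E
```

```text
23.75 [ 601.7 -143.   281.6] [-0.538  0.5    1.483  0.483  1.401 -0.549] [ 3.16 -5.48  6.13]
[[ 0.991  0.068  0.113]
 [-0.132  0.493  0.86 ]
 [ 0.003 -0.867  0.497]]
```

View pics/wrist_21.png

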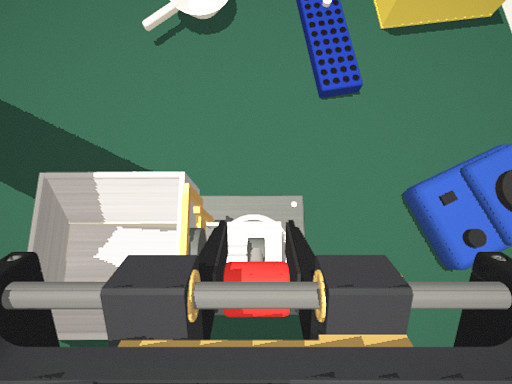

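View pics/side_21z.png

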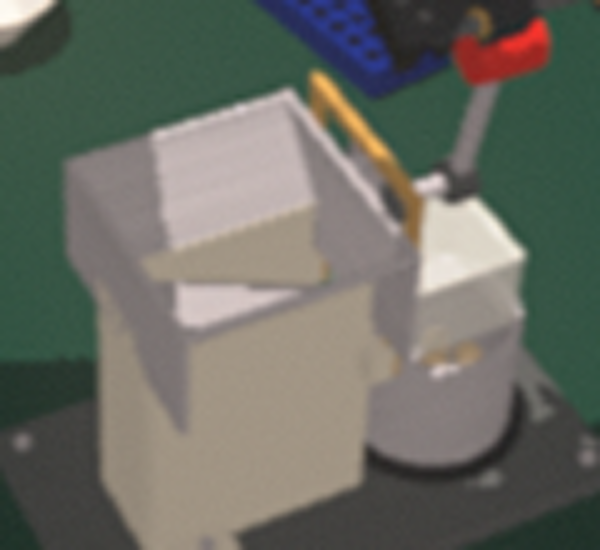

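View pics/top_21z.png

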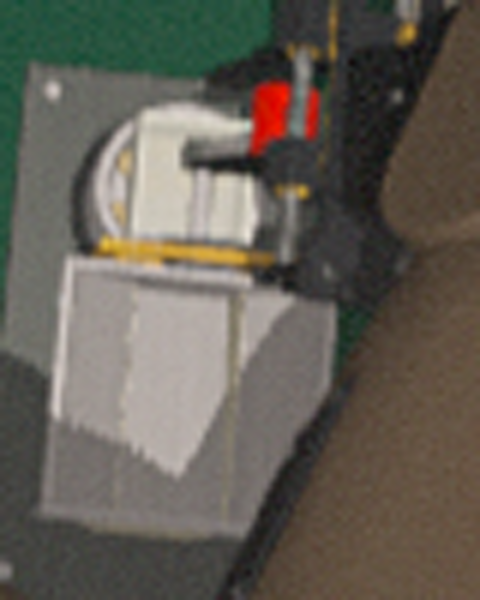

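Run:
```python
from h import *
s=env.state(); C=Ro.from_euler('xyz',s["tcp_rot"]).as_matrix(); T=s["eef_pos"]
for v in [(0,-8,0),(0,-8,-10),(0,-8,-20),(0,-18,0),(0,-28,0)]: print(v,proj("wrist",T+C@np.array(v),s), (T+C@np.array(v)).round(0))
G=np.array([598.6,-145,285]);S=G-[0,0,105]
for n in("top","side"):
    print(n,"upright grip",proj(n,G),"shaft",proj(n,S))
    im=cv2.imread(f"pics/{n}_21.png").astype(int); mk=((im[:,:,2]>130)&(im[:,:,1]<80)&(im[:,:,0]<80)).astype(np.uint8); mk[:,:290]=0
    _,L,st,ce=cv2.connectedComponentsWithStats(mk); k=1+st[1:,4].argmax(); print(st[k],ce[k])
```

```text
(0, -8, 0) [256.54749814 251.88223592] [ 601. -147.  289.]
(0, -8, -10) [256.55560541 267.78641409] [ 600. -156.  284.]
(0, -8, -20) [256.56343452 283.14494516] [ 599. -164.  279.]
(0, -18, 0) [256.57747922 261.45528341] [ 600. -152.  297.]
(0, -28, 0) [256.61131111 272.25790364] [ 600. -157.  306.]
top upright grip [319.07561528 180.72127744] shaft [314.01710677 186.52504805]
[322 174   7  11  58] [324.5        178.53448276]
side upright grip [314.05001238 182.99916087] shaft [310.2020143  215.89491166]
[312 184  18  13 130] [320.73076923 190.46153846]
```

Request:
jog_arm --series '[{"dx": 0.0004,"dy": 0.0036,"dz": -0.0001,"rx": -1.98,"ry": 0.25,"rz": 0,"gripper": 0},{"dx": 0.0004,"dy": 0.0035,"dz": -0.0002,"rx": -1.98,"ry": 0.25,"rz": 0,"gripper": 0},{"dx": 0.0004,"dy": 0.0035,"dz": -0.0004,"rx": -1.98,"ry": 0.25,"rz": 0,"gripper": 0},{"dx": 0.0004,"dy": 0.0035,"dz": -0.0005,"rx": -1.98,"ry": 0.25,"rz": 0,"gripper": 0},{"dx": 0.0004,"dy": 0.0035,"dz": -0.0006,"rx": -1.98,"ry": 0.25,"rz": 0,"gripper": 0},{"dx": 0.0004,"dy": 0.0034,"dz": -0.0007,"rx": -1.98,"ry": 0.25,"rz": 0,"gripper": 0},{"dx": 0,"dy": 0,"dz": 0,"rx": 0,"ry": 0,"rz": 0,"gripper": 0}]'

```text
t: 24.6
eef_pos: [604.4, -121.2, 279.1]
tcp_rot: [-1.26, -0.005, -0.131]
ft_force: [4.5, -5.1, 5.6]
opening: 0.372
```

```bash
python3 st.py
python3 - <<'E'
from h import *
im,s=grab("wrist","22"); im,s=grab("top","22"); im2,s=grab("side","22")
cv2.imwrite("pics/cmb22.png",np.hstack([cv2.resize(im[160:260,280:360,::-1],None,fx=5,fy=5,interpolation=cv2.INTER_CUBIC),cv2.resize(im2[160:260,260:340,::-1],None,fx=5,fy=5,interpolation=cv2.INTER_CUBIC)])[:, :800])
for n in("top","side"):
    im=cv2.imread(f"pics/{n}_22.png").astype(int); mk=((im[:,:,2]>130)&(im[:,:,1]<80)&(im[:,:,0]<80)).astype(np.uint8); mk[:,:290]=0
    _,L,st,ce=cv2.connectedComponentsWithStats(mk); k=1+st[1:,4].argmax(); print(st[k],ce[k])
E
```

```text
24.6 [ 604.4 -121.2  279.1] [-0.431  0.456  1.505  0.311  1.285 -0.405] [ 4.52 -5.09  5.65]
[[ 0.991  0.044  0.123]
 [-0.131  0.302  0.944]
 [ 0.005 -0.952  0.305]]
[316 174   2   8  15] [316.46666667 177.26666667]
[307 176  17  14 187] [315.04278075 182.63636364]
```

View pics/wrist_22.png

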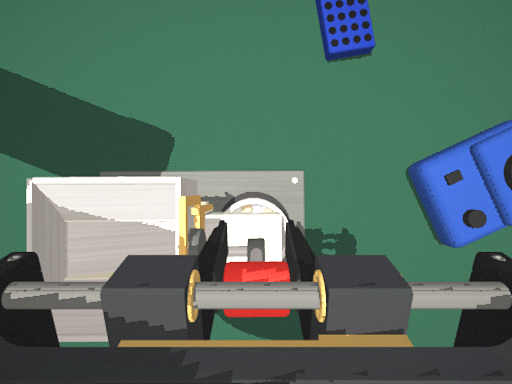

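View pics/cmb22.png

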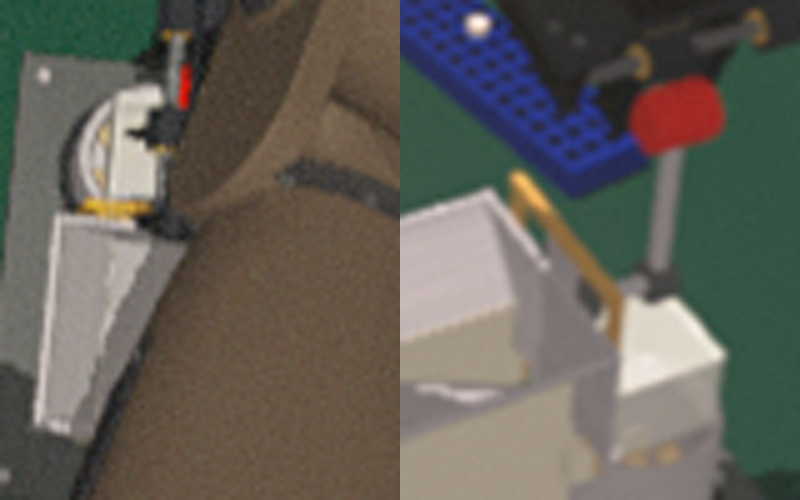

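Run:
```python
import cv2
a=cv2.imread("pics/wrist_22.png"); b=cv2.imread("pics/side_22.png"); c=cv2.imread("pics/top_22.png")
cv2.imwrite("pics/w22z.png",cv2.resize(a[165:300,20:310],None,fx=2.7,fy=2.7,interpolation=cv2.INTER_CUBIC))
cv2.imwrite("pics/s22z.png",cv2.resize(b[210:290,270:340],None,fx=7,fy=7,interpolation=cv2.INTER_CUBIC))
cv2.imwrite("pics/t22z.png",cv2.resize(c[170:215,285:325],None,fx=12,fy=12,interpolation=cv2.INTER_CUBIC))
```

```text
(no output)
```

View pics/w22z.png

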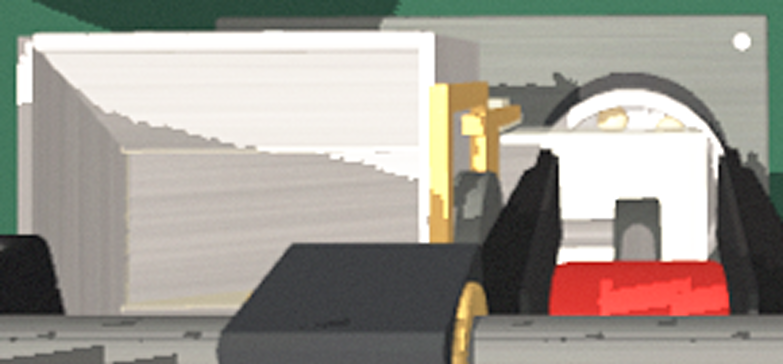

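View pics/s22z.png

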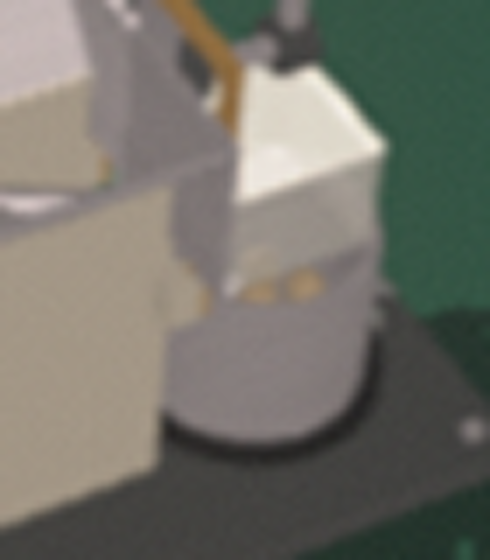

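View pics/t22z.png

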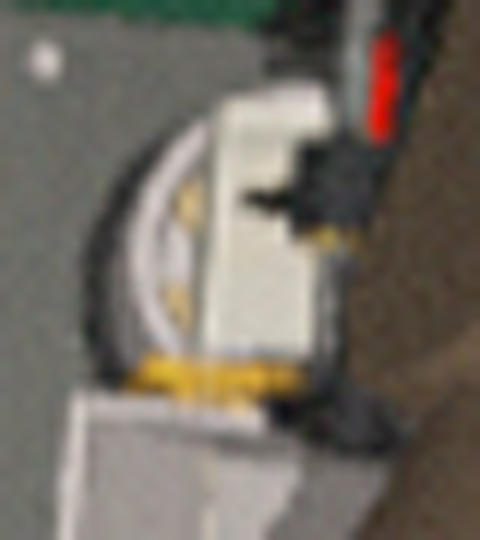

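Run:
```python
from h import *
im,s=grab("top","23"); im,s=grab("side","23"); print(s["t"],s["ft_force"].round(1),s["opening"])
```

```text
24.8 [ 4.3 -4.5  5.4] 0.3708756046238308
```

View pics/top_23.png

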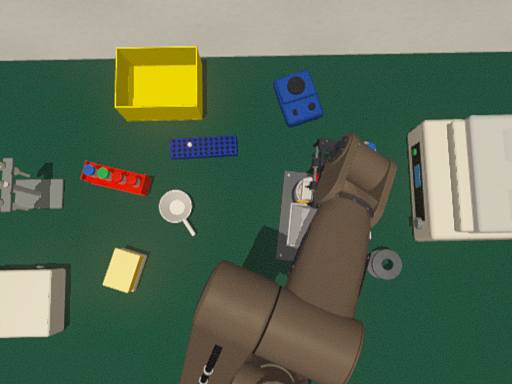

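View pics/side_23.png

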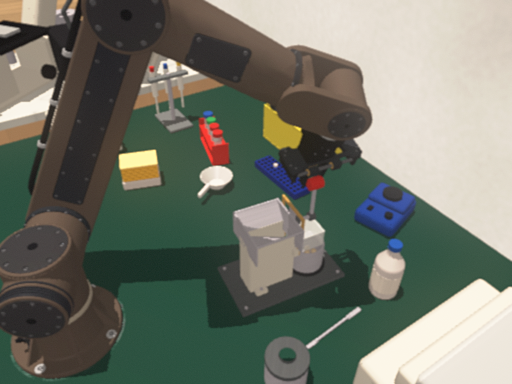

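Request:
jog_arm --series '[{"dx": 0,"dy": 0,"dz": 0,"rx": 0,"ry": 0,"rz": 0,"gripper": 0},{"dx": 0,"dy": 0,"dz": 0,"rx": 0,"ry": 0,"rz": 0,"gripper": 0},{"dx": 0,"dy": 0,"dz": 0,"rx": 0,"ry": 0,"rz": 0,"gripper": 0},{"dx": 0,"dy": 0,"dz": 0,"rx": 0,"ry": 0,"rz": 0,"gripper": 0},{"dx": 0,"dy": 0,"dz": 0,"rx": 0,"ry": 0,"rz": 0,"gripper": 0},{"dx": 0,"dy": 0,"dz": 0,"rx": 0,"ry": 0,"rz": 0,"gripper": 0},{"dx": 0,"dy": 0,"dz": 0,"rx": 0,"ry": 0,"rz": 0,"gripper": 0},{"dx": 0,"dy": 0,"dz": 0,"rx": 0,"ry": 0,"rz": 0,"gripper": 0},{"dx": 0,"dy": 0,"dz": 0,"rx": 0,"ry": 0,"rz": 0,"gripper": 0},{"dx": 0,"dy": 0,"dz": 0,"rx": 0,"ry": 0,"rz": 0,"gripper": 0}]'

```text
t: 25.85
eef_pos: [604.3, -121.9, 279.2]
tcp_rot: [-1.259, -0.005, -0.132]
ft_force: [3.8, -4.8, 6.1]
opening: 0.373
```

Run:
```python
from h import *
im,s=grab("side","24"); print(s["t"],s["ft_force"].round(1),s["opening"])
mk=((im[:,:,0]>130)&(im[:,:,1]<80)&(im[:,:,2]<80)).astype(np.uint8); mk[:,:290]=0
_,L,st,ce=cv2.connectedComponentsWithStats(mk); k=1+st[1:,4].argmax(); print(st[k],ce[k])
print(env.job_done())
```

```text
25.85 [ 3.8 -4.8  6.1] 0.3731895716497328
[307 176  17  15 187] [315.12299465 182.73262032]
the job is handed in; nothing more can be done
None
```

I poured all six balls into the hopper with the gate shut and stood the empty casserole back where it started. I then swung the cam lever upright and handed the job in at 25.9 s, still holding it.

**What the last checks showed**
- **Lever and gate:** the red grip sits about 1 px from where it should appear with the lever upright in the side view. It did not drift over the final second. The fingers are still on the barrel (opening 0.37) with about 5 N at the wrist, and the gate looks raised. I had no direct reading of the gate lift.
- **Lever slip:** on the first swing the barrel slid about 20 mm in the fingers, leaving the lever roughly 0.2 rad short of upright. I turned the tool together with the lever to close that gap.
- **Balls:** I counted six at the gate after pouring. With the gate raised, the chute looked empty and I saw no strays on the bench.
- **Not confirmed:** only two balls could be seen in the jar, because the spout and gripper hide the rest. I infer the other four are in it.
- **Casserole and bench:** the casserole is empty, upright and untouched, and nothing else appears to have moved.

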